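# Turn the carafe stopper over and seat it in the neck

## Robot

A 6-joint arm with a two-finger parallel gripper is mounted at the origin on a cart in front of the work surface, level with it; the furniture and walls round the work are solid. World frame = base frame: x ahead of the robot, y to its left, z up, the work surface at z = 0. Lengths are in m, angles in rad, forces in N, time in s.
With the tool pointing down it reaches from about 0.425 to 0.95 m from the base axis. Payload 3.5 kg.
Tool frame: the origin (TCP) lies midway between the tips of the shut fingers; the grasp point (between the pads) lies ctrl.grasp_offset behind it (ctrl.grasp_offset is the distance from the TCP to the grasp point, in m); x points along the fingers, y is the direction in which the jaws open and shut, and the axes are right-handed (so a half turn about x gives the same grasp; the last joint's range is limited). The gripper opens to 85 mm and grips with 20 to 120 N. Pads are 22 mm wide; open, the fingers measure 114 mm over their backs; the gripper's body (76 mm by 85 mm) begins 54 mm behind the grasp point. The pads swing forward as they close: fully open they stand 13 mm farther back than shut.
Start: joints at [-1.323, 0.286, 1.577, -0, 1.279, -0.15], TCP at [0.262, -0.622, 0.231] pointing down, gripper open.
Joint ranges: [-2.77, 2.77], [-0.9, 2.22], [0.21, 2.48], [-1.53, 4.67], [0.24, 2.81], [-2.84, 2.84]. Speed limits (rad/s): [2.79, 2.79, 3.14, 3.14, 3.14, 3.14].

## Interface

Orientations are given as a unit quaternion [x, y, z, w].
In Python, from plant import readout, read_camera, sign_off, ctrl gives the robot as it stands.
- The arm moves only by the tool drive_tool, never from a script. Its argument "steps" is a list of rows, each a list of 5 numbers: the shift along the tool's x, y, z in cm, then the turn about the tool's x in degrees, then the opening, from 0 (shut) to 1 (fully open). A call has 1 to 10 rows; each row shifts and turns the commanded pose from where the row before left it, along the tool's axes as they then stand; what a row does not reach is not made up. A row lasts 1/10 s, in which the tool goes at most 50 mm and 8.59 degrees, less where a joint would pass 70% of its speed; a pose out of reach is approached as far as the arm can. A call is refused whole if a number of a shift passes 5 or a number of a turn 8.59, either way. A call with a gripper value outside its range is refused whole. The fingers move at their own pace and stop on an object; "force" is the grip in N (left out, the last holds). Time passes only in rows, so rows that do not move let the fingers close. It gives the time, the measured TCP pose, the force and the opening at its end, in the units of the state.
- readout.get_state(): the state, without advancing time (a new reading comes with each control period).
- read_camera(name): name is "scene" or "side" or "wrist"; returns a dict with "frame" (420x560x3 uint8, red, green, blue), "vertical_fov" (degrees; the focal length in pixels is half the picture's height over the tangent of half this angle, whatever the lens; pixels are square), "cx", "cy" (the principal point, pixels), "eye" and "orientation" of the camera in the world. Camera axes: x right, y up, looking along -z (the intrinsics and any distortion apply to the point x, -y, -z); pixel columns grow to the right and rows downward; lengths in m; the calibration is good to about 2 mm. A picture is of the moment at which its call begins. There is no depth.
- sign_off(): hands the job in, once; it reports no verdict.
The state is a dict: "time": time; "qpos": joint angles; "dq": joint speeds; "joint_efforts": joint torques, N m; "eef_pos": TCP position; "tcp_rot": TCP orientation; "contact_force": force on the tool from outside, world axes, zero at the start; "wrist_torque": the same for the moment, N m; "opening": opening from 0.0 (shut) to 1.0 (fully open).
Only numpy, scipy, OpenCV 4.12 (cv2) and the standard library are available. Lean on these libraries where they do the work, as an engineer would, in place of code of your own. Each camera call takes 0.05 s, during which the arm holds its last target. There are 200 camera calls.

## Task

The carafe's stopper is drying upside down in its wooden stand. Lift it out, lay it on its side on the worktop and let go of it, then take it again by its square wooden head, head end up, lower the cork into the neck of the green carafe and gently push it home, keeping hold until the head sits flush on the rim; then release it. Leave the carafe upright about where it stands and do not disturb the other things.

Things in the scene. Friction and masses are not known exactly. Their poses are not given: they have to be found in the camera images.
- stopper: carafe stopper, 117 mm long, 0.1 to 0.18 kg: pale wooden block head 48 x 48 x 62 mm with a round cork plug, 55 mm long, on one square face. Origin at the centre of the shoulder where plug meets head; z runs along the axis from plug to head, x and y square to the head's sides. It starts with z straight down: head in the stand's pocket, cork up, shoulder 74 mm above the worktop.
- stopper_tip (a point): centre of the plug's tip, 55 mm from the shoulder; same axes as the stopper. The plug tapers from 35 mm diameter at the shoulder to 29 mm near the tip (27 mm at the very tip).
- stopper_head (a point): centre of the wooden head, 31 mm from the shoulder; same axes as the stopper. Laid on a side of its head the stopper lies flat, does not roll, its axis level 24 mm above the worktop, the plug clear of it.
- stand: fixed dark wooden drying stand, 92 x 92 mm and 34 mm high, with a square pocket 53 x 53 mm, 22 mm deep, in its top. Origin at the centre of its underside; z up. Stand and carafe are on opposite sides of the robot's middle; the worktop between them is clear.
- carafe: loose green glass carafe, 138 mm high, 0.9 kg; body 100 mm in diameter up to 62 mm high, then narrowing to a neck of 49 mm outer diameter over the top 33 mm. Origin at the centre of its underside; z up.
- carafe_rim (a point): centre of the carafe's round mouth, at rim height (138 mm above the worktop); z up. The bore of the neck is 39 mm in diameter, 33 mm deep, and widens below; the plug goes fully in and the head's square face comes to rest on the rim.
- fish_tin: flat blue and white tin, 86 mm in diameter, 40 mm high, bystander; origin under it
- tomato_tin: tin with a picture of tomatoes, 75 mm in diameter, 58 mm high, bystander; origin under it
- spice_jar: small jar with a green lid, 46 mm in diameter, 98 mm high, bystander; origin under it
- salt_bottle: white bottle with a red cap, 70 mm in diameter, 198 mm high, bystander; origin under it
There are look-alikes about, which are no part of the job. Of the things shaped like the stopper, the wooden one is meant.

How it is judged:
On the way, in this order (a step that is already met when the one before it is completed fails the run):
1. the stopper lies on its side on the worktop, let go and still (angle between stopper's own z axis and vertical between 1.4 and 1.74 rad and height (world z) of stopper below 0.032 m and contact force between the fingers and stopper below 0.1 N and linear speed of stopper below 0.03 m/s), for 0.2 s.
2. the stopper is fully home in the neck while the fingers still hold it (horizontal distance between stopper and carafe_rim below 0.006 m and z of stopper in the frame of carafe_rim below 0.005 m and contact force between the fingers and stopper above 1 N), for 0.1 s.
At the end, for the whole second after the job is handed in: The stopper stands head up in the carafe's neck, upright within 0.06 rad, centred within 5 mm, its head resting on the rim within 3 mm, still and released; the carafe stands upright on the worktop within 50 mm of where it stood (horizontal distance between stopper and carafe_rim below 0.005 m and z of stopper in the frame of carafe_rim between -0.003 and 0.003 m and angle between stopper's own z axis and vertical below 0.06 rad and angle between carafe's own z axis and vertical below 0.04 rad and height (world z) of carafe below 0.004 m and distance of carafe from where it was at the start of the episode below 0.05 m and linear speed of each of stopper, carafe below 0.02 m/s); the robot touches nothing.
It fails at once if the carafe is tipped by more than 0.2 rad (angle between carafe's own z axis and vertical above 0.2 rad).
It fails at once if the stopper is forced or slammed against the carafe with more than 60 N (contact force between stopper and carafe above 60 N).
It fails at once if a bystander (two tins, spice jar or salt bottle) is moved by more than 30 mm (distance of any of fish_tin, tomato_tin, spice_jar, salt_bottle from where it was at the start of the episode above 0.03 m).
It also fails if it takes over 64 s, if anything falls off the work surface, if the arm or the gripper's body presses on something with over 40 N, if the wrist force passes 120 N, or if a joint passes its speed limit or range.

## Working session

There is one attempt and no reset: what is moved stays moved. The work goes in short steps, Python scripts to look and compute and a tool call to move; the robot and the scene stay as the last step left them, time stands still between calls to the robot, and variables do not carry over. Pictures are saved under pics/ and viewed, about 8 in all and at most 12, crops included, and the job is handed in when it is done.

Besides the shell and the picture viewer there is one more tool, called after ">>>" by a JSON object that holds its "op" and its "data". drive_tool: Moves the arm, as the interface text tells. Its arguments: {"type":"object","properties":{"steps":{"type":"array","items":{"type":"array","items":{"type":"number"}}},"force":{"type":"number"}},"required":["steps"]}

```bash
mkdir -p pics; ls; cat > h.py <<'E'
import numpy as np, cv2
from scipy.spatial.transform import Rotation as R
from plant import readout, read_camera, ctrl
def shot(name,fn):
    d=read_camera(name); cv2.imwrite('pics/'+fn,d['frame'][:,:,::-1]); 
    np.savez('pics/'+fn[:-4]+'.npz',**{k:v for k,v in d.items()}); return d
def load(fn):
    z=np.load('pics/'+fn+'.npz',allow_pickle=True); return {k:z[k][()] if z[k].shape==() else z[k] for k in z}
def K(d):
    f=d['frame'].shape[0]/2/np.tan(np.radians(d['vertical_fov'])/2)
    return np.array([[f,0,d['cx']],[0,f,d['cy']],[0,0,1.]])
def dist(d):
    for k in d:
        if 'dist' in k: return np.array(d[k],float)
    return None
def ray(d,u,v):
    p=cv2.undistortPoints(np.array([[[u,v]]],float),K(d),dist(d))[0,0]
    return np.array(d['eye'],float),R.from_quat(d['orientation']).apply([p[0],-p[1],-1.])
def onz(d,u,v,z):
    e,r=ray(d,u,v); return e+r*(z-e[2])/r[2]
def two(d1,p1,d2,p2):
    e1,r1=ray(d1,*p1);e2,r2=ray(d2,*p2)
    s=np.linalg.lstsq(np.c_[r1,-r2],e2-e1,rcond=None)[0]
    a,b=e1+s[0]*r1,e2+s[1]*r2
    return (a+b)/2,np.linalg.norm(a-b)
E
python3 - <<'E'
from h import *
for n in('scene','side','wrist'):
    d=shot(n,n+'0.png'); print(n,{k:v for k,v in d.items() if k!='frame'})
print(readout.get_state(),ctrl.grasp_offset, [a for a in dir(ctrl) if a[0]!='_'])
a=np.vstack([cv2.imread('pics/scene0.png'),cv2.imread('pics/side0.png')])
E
```

```text
pics
scene {'vertical_fov': 48.29323877219637, 'cx': 270.38927152267814, 'cy': 204.76544904459703, 'eye': array([-0.02721796,  0.86356951,  1.16452787]), 'orientation': array([-0.09855707,  0.35166184,  0.89400576, -0.25956533])}
side {'vertical_fov': 47.27689299774644, 'cx': 277.7522400440481, 'cy': 211.17315625418996, 'eye': array([-0.65353157, -0.79612704,  1.14659666]), 'orientation': array([ 0.39833373, -0.20893357, -0.40173409,  0.79767583])}
wrist {'vertical_fov': 59.929082636780144, 'cx': 274.06366768889995, 'cy': 206.12013440360653, 'eye': array([ 0.3258171 , -0.59401794,  0.37274281]), 'orientation': array([-0.11755094,  0.07950347, -0.547843  ,  0.8244568 ])}
{'time': 0.15, 'qpos': array([-1.32298489e+00,  2.86999444e-01,  1.57789864e+00,  1.28972431e-06,
        1.27861620e+00, -1.49999528e-01]), 'dq': array([ 0.00061142, -0.00257098, -0.00515383,  0.00049014,  0.00015859,
        0.00153701]), 'joint_efforts': array([ 9.39694510e-04, -4.06607580e+01, -2.93137944e+01, -1.55301891e-04,
        3.98740580e-03,  1.77585400e-05]), 'eef_pos': array([ 0.26138984, -0.62174948,  0.23020872]), 'tcp_rot': array([-0.693132  , -0.14040025,  0.69319755, -0.13904303]), 'contact_force': array([-0.43513064, -1.04121956,  0.63001975]), 'wrist_torque': array([-0.01038564,  0.03661254, -0.02845217]), 'opening': 0.9994473682720163} 0.0187 ['Unreachable', 'grasp_offset']
```

View pics/scene0.png

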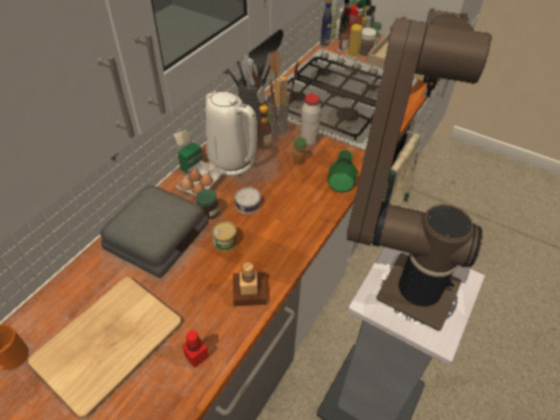

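View pics/side0.png

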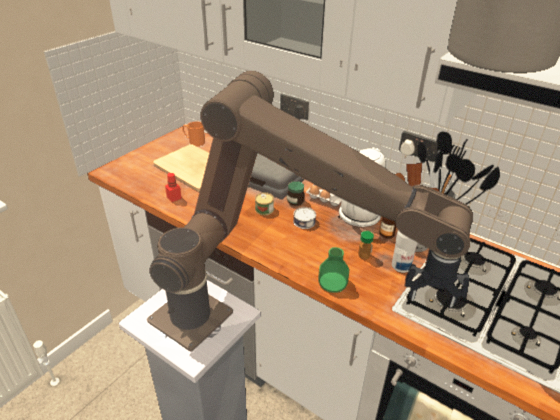

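```bash
python3 - <<'E'
from h import *
a=cv2.imread('pics/scene0.png');b=cv2.imread('pics/side0.png')
c=lambda i,x,y:cv2.resize(i[y:y+75,x:x+66],None,fx=6,fy=6,interpolation=cv2.INTER_CUBIC)[:, :396]
cv2.imwrite('pics/crop1.png',np.hstack([c(a,216,245),c(a,310,130)]))
A=load('scene0');B=load('side0')
for n,i,d,box in(('sc',a,A,(310,140,370,200)),('si',b,B,(305,240,360,300))):
    h=cv2.cvtColor(i,cv2.COLOR_BGR2HSV); m=cv2.inRange(h,(45,90,25),(90,255,255)); M=np.zeros_like(m);x0,y0,x1,y1=box;M[y0:y1,x0:x1]=m[y0:y1,x0:x1]
    cs,_=cv2.findContours(M,cv2.RETR_EXTERNAL,cv2.CHAIN_APPROX_NONE);k=max(cs,key=cv2.contourArea)
    print(n,cv2.boundingRect(k),cv2.contourArea(k))
    for r in range(cv2.boundingRect(k)[1],sum(cv2.boundingRect(k)[1::2]),3):
        xs=k[k[:,0,1]==r][:,0,0]; print((r,xs.min(),xs.max()),end=' ')
    print()
print(onz(A,248,265,.129),onz(A,249,300,.0),onz(A,343,185,.03),onz(B,334,275,.03))
E
```

```text
sc (329, 151, 27, 40) 727.0
(151, np.int32(345), np.int32(346)) (154, np.int32(340), np.int32(351)) (157, np.int32(340), np.int32(350)) (160, np.int32(339), np.int32(349)) (163, np.int32(335), np.int32(350)) (166, np.int32(332), np.int32(353)) (169, np.int32(330), np.int32(354)) (172, np.int32(330), np.int32(355)) (175, np.int32(330), np.int32(355)) (178, np.int32(329), np.int32(354)) (181, np.int32(329), np.int32(354)) (184, np.int32(330), np.int32(353)) (187, np.int32(332), np.int32(351)) (190, np.int32(337), np.int32(347)) 
si (319, 248, 30, 44) 902.5
(248, np.int32(332), np.int32(338)) (251, np.int32(329), np.int32(342)) (254, np.int32(329), np.int32(342)) (257, np.int32(329), np.int32(342)) (260, np.int32(326), np.int32(342)) (263, np.int32(323), np.int32(344)) (266, np.int32(320), np.int32(346)) (269, np.int32(320), np.int32(348)) (272, np.int32(320), np.int32(348)) (275, np.int32(320), np.int32(347)) (278, np.int32(319), np.int32(347)) (281, np.int32(320), np.int32(347)) (284, np.int32(320), np.int32(346)) (287, np.int32(322), np.int32(344)) (290, np.int32(327), np.int32(341)) 
[0.41228595 0.26738418 0.129     ] [3.96426202e-01 2.92328129e-01 2.22044605e-16] [ 0.36677132 -0.24322123  0.03      ] [ 0.3973182  -0.27806294  0.03      ]
```

View pics/crop1.png

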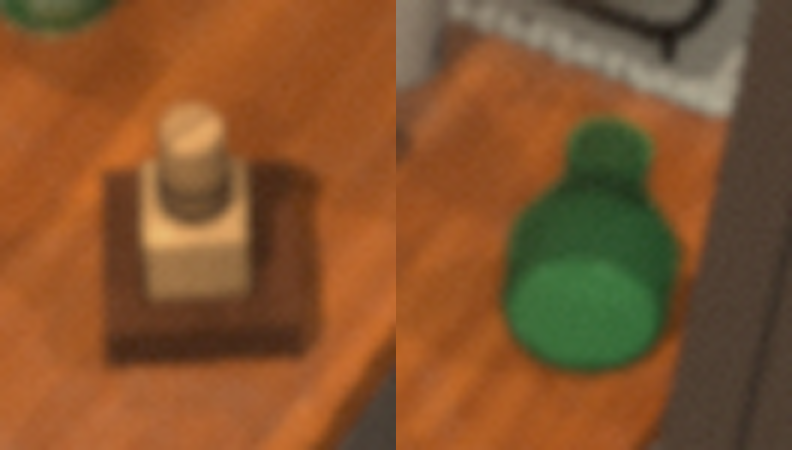

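```bash
python3 - <<'E'
from h import *
A=load('scene0');B=load('side0')
print('rim',two(A,(346,154.7),B,(335.5,252.8)),onz(A,346,154.7,.138),onz(B,335.5,252.8,.138))
print('tip',onz(A,248,266,.129))
p=[onz(A,216+x/6,245+y/6,0) for x,y in((107,362),(304,354))];print('stand',p,np.degrees(np.arctan2(*(p[1]-p[0])[1::-1])),np.linalg.norm(p[1]-p[0]))
p=[onz(A,216+x/6,245+y/6,.074) for x,y in((142,236),(249,238),(246,165),(146,162))];print('head',np.mean(p,0),p,np.degrees(np.arctan2(*(p[1]-p[0])[1::-1])),np.linalg.norm(p[1]-p[0]))
# tool yaw: y axis direction
s=readout.get_state();print(R.from_quat(s['tcp_rot']).as_matrix().round(3))
print(readout.get_state()['eef_pos'])
for n,u,v,z in (('tin',225,235,.058),('fish',248,200,.04),('spice',300,145,.098),('salt',313,98,.198),('red',195,350,.05)): print(n,onz(A,u,v,z).round(3))
E
```

```text
rim (array([ 0.3874931 , -0.27831513,  0.13375465]), np.float64(0.002886391997539753)) [ 0.38437311 -0.27222668  0.138     ] [ 0.38509486 -0.28044722  0.138     ]
tip [0.41044912 0.27009729 0.129     ]
stand [array([0.42290104, 0.32966354, 0.        ]), array([0.34692154, 0.2762535 , 0.        ])] -144.89457269279586 0.0928736566883315
head [0.40897296 0.27201286 0.074     ] [array([0.41867068, 0.30149027, 0.074     ]), array([0.37684087, 0.27614293, 0.074     ]), array([0.40004466, 0.24337895, 0.074     ]), array([0.44033563, 0.26703928, 0.074     ])] -148.78566260405069 0.04891033699964019
[[-0.     0.387 -0.922]
 [ 0.002 -0.922 -0.387]
 [-1.    -0.002 -0.   ]]
[ 0.26138984 -0.62174948  0.23020872]
tin [0.564 0.172 0.058]
fish [ 0.597 -0.001  0.04 ]
spice [ 0.56  -0.276  0.098]
salt [ 0.595 -0.42   0.198]
red [0.412 0.51  0.05 ]
```

>>> {"op": "drive_tool", "data": {"steps": [[-0.2, -2.46, -2.96, 0, 1], [-0.2, -2.46, -2.96, 0, 1], [-0.2, -2.46, -2.96, 0, 1], [-0.2, -2.46, -2.96, 0, 1], [-0.2, -2.46, -2.96, 0, 1], [-0.2, -2.46, -2.96, 0, 1], [-0.2, -2.46, -2.96, 0, 1], [-0.2, -2.46, -2.96, 0, 1], [-0.2, -2.46, -2.96, 0, 1], [-0.2, -2.46, -2.96, 0, 1]]}}

```text
time: 1.15
eef_pos: [0.4394, -0.2792, 0.2511]
tcp_rot: [-0.693, -0.14, 0.693, -0.14]
contact_force: [0.5, -0.1, 0.1]
opening: 1.004
```

>>> {"op": "drive_tool", "data": {"steps": [[0, -3.62, -2.45, 0, 1], [0, -3.62, -2.45, 0, 1], [0, -3.62, -2.45, 0, 1], [0, -3.62, -2.45, 0, 1], [0, -3.62, -2.45, 0, 1], [0, -3.62, -2.45, 0, 1], [0, -3.62, -2.45, 0, 1], [0, -3.79, -0.2, 0, 1], [0, -3.79, -0.2, 0, 1], [0, -3.79, -0.2, 0, 1]]}}

```text
time: 2.15
eef_pos: [0.4597, 0.1279, 0.251]
tcp_rot: [-0.693, -0.14, 0.693, -0.14]
contact_force: [0.2, 0.7, -0.7]
opening: 0.997
```

>>> {"op": "drive_tool", "data": {"steps": [[0, -3.79, -0.2, 0, 1], [0, -3.79, -0.2, 0, 1], [0, -3.79, -0.2, 0, 1], [0, -3.79, -0.2, 0, 1], [0, 0, 0, -5, 1], [0, 0, 0, -5, 1], [0, 0, 0, 0, 1]]}}

```text
time: 2.85
eef_pos: [0.4087, 0.2696, 0.251]
tcp_rot: [-0.678, -0.2, 0.678, -0.2]
contact_force: [0.1, -0.4, -0.3]
opening: 0.998
```

```bash
python3 - <<'E'
from h import *
d=shot('wrist','w1.png'); s=readout.get_state(); print(s['eef_pos'],R.from_quat(s['tcp_rot']).as_matrix().round(3),s['qpos'])
print(d['eye'])
E
```

```text
[0.40889177 0.2693114  0.25105559] [[-0.     0.54  -0.841]
 [-0.    -0.841 -0.54 ]
 [-1.    -0.     0.001]] [ 3.74871182e-01 -1.47811645e-01  1.99879623e+00 -3.25142865e-05
  1.29113004e+00  1.37469701e+00]
[0.46732138 0.30865218 0.39360205]
```

View pics/w1.png

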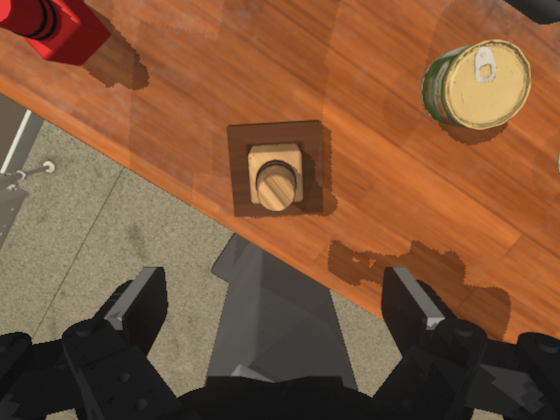

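```bash
python3 - <<'E'
from h import *
d=load('w1')
print(onz(d,276,191,.129))
p=np.array([onz(d,u,v,.034) for u,v in((228,126),(321,121),(323,213),(234,216))]);print(p.mean(0),[ (np.linalg.norm(q),np.degrees(np.arctan2(q[1],q[0]))) for q in (p[1]-p[0],p[2]-p[1],p[2]-p[3],p[3]-p[0])])
p=np.array([onz(d,u,v,.074) for u,v in((248,149),(299,145))]);q=p[1]-p[0];print(np.linalg.norm(q),np.degrees(np.arctan2(q[1],q[0])))
E
```

```text
[0.41265478 0.27175468 0.129     ]
[0.41091772 0.26949128 0.034     ] [(np.float64(0.08983719531213001), np.float64(-54.16584814251637)), (np.float64(0.09299591680953043), np.float64(-143.82021437937144)), (np.float64(0.09224583748593296), np.float64(-55.14288452385281)), (np.float64(0.0914396775597417), np.float64(-145.31525415482446))]
0.04465390257297113 -52.710801587034
```

>>> {"op": "drive_tool", "data": {"steps": [[3.3, 0, -0.3, -2.5, 1], [3.3, 0, 0, 0, 1], [3.3, 0, 0, 0, 1], [3.3, 0, 0, 0, 1], [3.1, 0, 0, 0, 1], [0, 0, 0, 0, 0], [0, 0, 0, 0, 0], [0, 0, 0, 0, 0], [0, 0, 0, 0, 0], [0, 0, 0, 0, 0]], "force": 30}}

```text
time: 3.9
eef_pos: [0.4135, 0.2713, 0.0909]
tcp_rot: [0.675, 0.214, -0.672, 0.214]
contact_force: [-0.3, -1.8, 5.2]
opening: 0.361
```

>>> {"op": "drive_tool", "data": {"steps": [[0, 0, 0, 0, 0], [0, 0, 0, 0, 0], [-1, 0, 0, 0, 0], [-2, 0, 0, 0, 0], [-2, 0, 0, 0, 0], [-1, 0, 0, 0, 0], [0, 0, 0, 0, 0]]}}

```text
time: 4.6
eef_pos: [0.4126, 0.2714, 0.1502]
tcp_rot: [0.675, 0.215, -0.672, 0.214]
contact_force: [0.3, 0.8, -1.2]
opening: 0.364
```

```bash
python3 - <<'E'
from h import *
d=shot('wrist','w2.png'); s=readout.get_state(); print(s['eef_pos'],s['contact_force'],s['opening'],s['qpos'])
E
```

```text
[0.41179719 0.27102319 0.14881123] [-0.4380762   0.48060436 -2.45562317] 0.36656472082200814 [ 3.75886361e-01 -3.33119991e-02  2.08873524e+00  1.42807789e-04
  1.08490968e+00  1.33057331e+00]
```

View pics/w2.png

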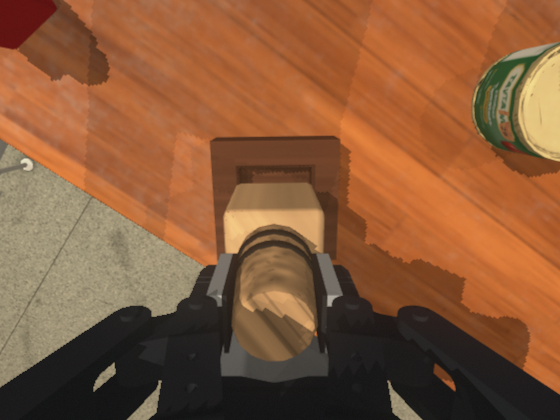

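>>> {"op": "drive_tool", "data": {"steps": [[0, 3.67, 1.43, 0, 0], [0, 3.67, 1.43, 0, 0], [0, 3.67, 1.43, 0, 0], [0, 3.67, 1.43, 0, 0], [0, 3.67, 1.43, 0, 0], [0, 0, 0, -7.8, 0], [0, 0, 0, -7.8, 0], [0, 0, 0, -7.8, 0], [0, 0, 0, -7.8, 0], [0, 0, 0, -7.8, 0]]}}

```text
time: 5.65
eef_pos: [0.4582, 0.0798, 0.1467]
tcp_rot: [-0.562, -0.429, 0.563, -0.428]
contact_force: [0.1, 0.4, -1.9]
opening: 0.364
```

>>> {"op": "drive_tool", "data": {"steps": [[0, 0, 0, -7.8, 0], [0, 0, 0, -7.8, 0], [2, 0, 0, 0, 0], [2, 0, 0, 0, 0], [2, 0, 0, 0, 0], [0.3, 0, 0, 0, 0], [0.2, 0, 0, 0, 0], [0.2, 0, 0, 0, 0], [0, 0, 0, 0, 0]]}}

```text
time: 6.55
eef_pos: [0.4599, 0.0798, 0.0819]
tcp_rot: [0.501, 0.499, -0.5, 0.5]
contact_force: [-0.3, -0.3, -1.8]
opening: 0.368
```

>>> {"op": "drive_tool", "data": {"steps": [[0.3, 0, 0, 0, 0], [0.2, 0, 0, 0, 0], [-0.15, 0, 1.05, 0, 0], [-0.05, 0, 1.06, 0, 0], [0.02, 0, 1.07, 0, 0], [0.14, 0, 1.05, 0, 0]], "force": 20}}

```text
time: 7.15
eef_pos: [0.4614, 0.0375, 0.0798]
tcp_rot: [0.502, 0.499, -0.499, 0.5]
contact_force: [-1.8, 1.0, 7.2]
opening: 0.359
```

```bash
python3 - <<'E'
from h import *
s=readout.get_state(); print(s['eef_pos'],s['contact_force'],s['opening'])
d=shot('wrist','w3.png');b=shot('side','s3.png');c=shot('scene','c3.png')
f=lambda i,x,y,w,h:cv2.resize(i[y:y+h,x:x+w,::-1],(396,560))
cv2.imwrite('pics/m3.png',np.hstack([cv2.resize(d['frame'][:,:,::-1],(400,300)),cv2.resize(c['frame'][170:320,200:400,::-1],(400,300))]))
E
```

```text
[0.46135533 0.03750013 0.07975221] [-1.80591419  0.99520167  7.20826083] 0.358968225633283
```

View pics/m3.png

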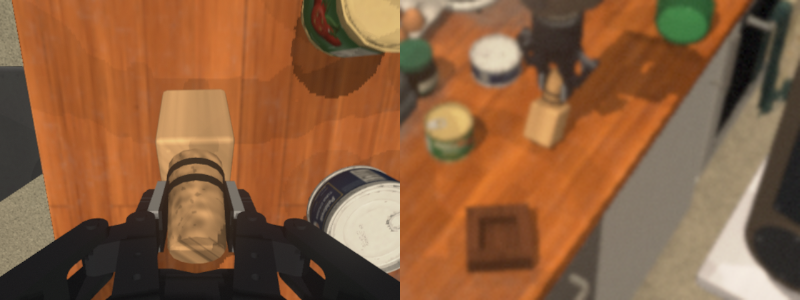

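>>> {"op": "drive_tool", "data": {"steps": [[0.25, 0, 1.04, 0, 0], [0.35, 0, 1.01, 0, 0], [0.46, 0, 0.96, 0, 0], [0.55, 0, 0.91, 0, 0], [0.65, 0, 0.85, 0, 0], [0.73, 0, 0.77, 0, 0], [0.81, 0, 0.7, 0, 0], [0.88, 0, 0.6, 0, 0], [0.93, 0, 0.51, 0, 0], [0.8, 0, 0.41, 0, 0]]}}

```text
time: 8.3
eef_pos: [0.4586, -0.0406, 0.0117]
tcp_rot: [-0.5, -0.5, 0.501, -0.499]
contact_force: [-2.4, -3.2, 10.0]
opening: 0.36
```

```bash
python3 - <<'E'
from h import *
s=readout.get_state(); print(s['eef_pos'],s['contact_force'],s['opening'])
d=shot('wrist','w4.png');c=shot('scene','c4.png')
cv2.imwrite('pics/m4.png',np.hstack([cv2.resize(d['frame'][:,:,::-1],(400,300)),cv2.resize(c['frame'][170:320,200:400,::-1],(400,300))]))
E
```

```text
[ 0.45862164 -0.04062827  0.01171996] [-2.35040695 -3.23853916 10.01269549] 0.3597367214462904
```

View pics/m4.png

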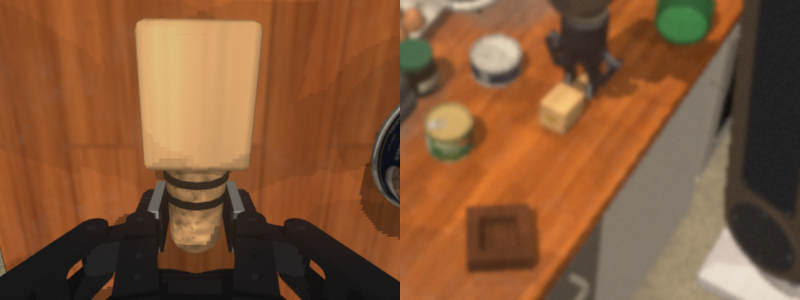

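>>> {"op": "drive_tool", "data": {"steps": [[0, 0, 0, 0, 1], [0, 0, 0, 0, 1], [0, 0, 0, 0, 1], [0, 0, 0, 0, 1], [0, 0, 0, 0, 1], [0, 0, 0, 0, 1], [-2.5, 0, 0, 0, 1], [-4, 0, 0, 0, 1], [-4, 0, 0, 0, 1], [0, 0, 0, 0, 1]]}}

```text
time: 9.4
eef_pos: [0.4634, -0.0413, 0.1239]
tcp_rot: [0.502, 0.496, -0.498, 0.504]
contact_force: [1.1, 1.2, 0.2]
opening: 0.998
```

```bash
python3 - <<'E'
from h import *
s=readout.get_state(); print(s['eef_pos'],s['opening'])
d=shot('wrist','w5.png')
h=cv2.cvtColor(d['frame'],cv2.COLOR_RGB2HSV); 
print(h[90,260],h[90,150])
cv2.imwrite('pics/m5.png',d['frame'][:,:,::-1])
E
```

```text
[ 0.46338542 -0.04133469  0.12392382] 0.9979804143931276
[ 17 121 229] [ 11 181 142]
```

View pics/m5.png

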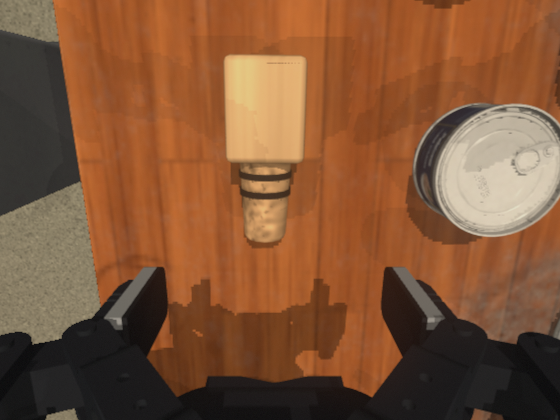

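```bash
python3 - <<'E'
from h import *
d=load('w5')
p=[onz(d,u,v,.048) for u,v in((225,56),(306,57),(303,162),(227,161))]; print(np.round(p,4)); print(onz(d,264,240,.02),d['eye'])
E
```

```text
[[ 0.4356  0.0534  0.048 ]
 [ 0.4808  0.0528  0.048 ]
 [ 0.4803 -0.0062  0.048 ]
 [ 0.4345 -0.0054  0.048 ]]
[ 0.45575014 -0.06779375  0.02      ] [0.46028152 0.03095635 0.26629268]
```

>>> {"op": "drive_tool", "data": {"steps": [[0, -0.1, -4.3, 0, 1], [0, -0.1, -4.3, 0, 1], [3.9, 0, 0, 0, 1], [3.9, 0, 0, 0, 1], [3.7, 0, 0, 0, 1], [0, 0, 0, 0, 0.5], [0, 0, 0, 0, 0.5], [0, 0, 0, 0, 0.5], [0, 0, 0, 0, 0.5], [0, 0, 0, 0, 0.5]], "force": 20}}

```text
time: 10.45
eef_pos: [0.4583, 0.0457, 0.0041]
tcp_rot: [0.501, 0.499, -0.5, 0.5]
contact_force: [0.4, -0.1, -1.3]
opening: 0.56
```

>>> {"op": "drive_tool", "data": {"steps": [[0, 0, 0, 0, 0.5], [-0.5, 0, 0, 0, 0.5], [-1, 0, 0, 0, 0.5], [-1, 0, 0, 0, 0.5], [-1, 0, 0, 0, 0.5], [-1, 0, 0, 0, 0.5], [0, 0, 0, 0, 0.5], [0, 0, 0, 0, 0.5]]}}

```text
time: 11.25
eef_pos: [0.4575, 0.0459, 0.0481]
tcp_rot: [0.501, 0.499, -0.5, 0.5]
contact_force: [-0.2, 0.0, -1.7]
opening: 0.558
```

```bash
python3 - <<'E'
from h import *
s=readout.get_state(); print(s['eef_pos'],s['contact_force'],s['wrist_torque'],s['opening'])
d=shot('wrist','w6.png');b=shot('side','s6.png');c=shot('scene','c6.png')
cv2.imwrite('pics/m6.png',np.hstack([cv2.resize(d['frame'][:,:,::-1],(400,300)),cv2.resize(c['frame'][170:290,200:360,::-1],(400,300))]))
E
```

```text
[0.4575046  0.04589177 0.0480583 ] [-0.15876811  0.01323252 -1.70325639] [0.03092092 0.00905728 0.03170963] 0.5584824232785995
```

View pics/m6.png

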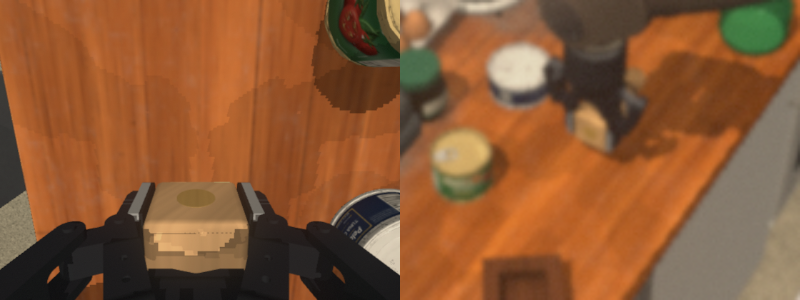

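>>> {"op": "drive_tool", "data": {"steps": [[-1, 0, 0, 0, 0.5], [-1, 0, 0, 0, 0.5], [-1, 0, 0, 0, 0.5], [-1, 0, 0, 0, 0.5], [-1, 0, 0, 0, 0.5], [-1, 0, 0, 0, 0.5], [-1, 0, 0, 0, 0.5], [0, 0, 0, 0, 0.5], [0, 0, 0, 0, 0.5]]}}

```text
time: 12.3
eef_pos: [0.4573, 0.0459, 0.1178]
tcp_rot: [0.501, 0.499, -0.5, 0.5]
contact_force: [0.5, -0.2, -1.3]
opening: 0.557
```

```bash
python3 - <<'E'
from h import *
s=readout.get_state(); print(s['eef_pos'],s['contact_force'],s['wrist_torque'],s['opening'])
d=shot('wrist','w7.png');b=shot('side','s7.png');c=shot('scene','c7.png')
cv2.imwrite('pics/m7.png',np.hstack([cv2.resize(d['frame'][200:,:,::-1],(400,300)),cv2.resize(c['frame'][130:265,210:390,::-1],(400,300))]))
E
```

```text
[0.45732633 0.04587413 0.11782622] [ 0.4759053  -0.21933591 -1.28787721] [ 0.00054825 -0.00066109 -0.01545789] 0.5572054540609245
```

View pics/m7.png

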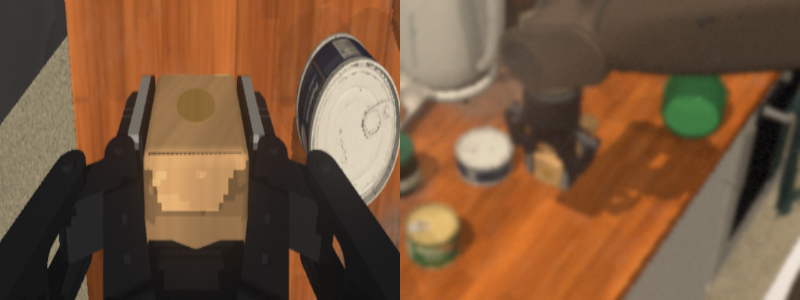

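```bash
python3 - <<'E'
from h import *
d=load('w7');s=readout.get_state()
def P(v,w,u=275):
    f=K(d)[0,0]; e,r=ray(d,u,v); return e+r*(f*.048/w)
g=cv2.cvtColor(d['frame'],cv2.COLOR_RGB2GRAY).astype(int)
print(g[235:400:3,300], '\n', cv2.cvtColor(d['frame'],cv2.COLOR_RGB2HSV)[258,180:380:4,2], cv2.cvtColor(d['frame'],cv2.COLOR_RGB2HSV)[308,180:380:4,2])
a,b=P(255,116),P(312,141);print(a,b,np.linalg.norm(a-b))
q=b-a;print('end face elev',np.degrees(np.arctan2(q[2],-q[1])))
E
```

```text
[122 122 120 119 119 119 120 118 123 125 124 123 126 115 111 112 119 118
 117 116 117 115 116 117 124 141 159 163 160 154 152 153 151 151 152 151
 151 151 149 150 107 111 118 118 117 116 117 116  38  33  34  31  31  33
  31] 
 [174 178 181 172 173 119 119 119  56  72 152 134 142 142 143 146 151 152
 150 152 155 152 152 153 155 153 152 151 147 147 153 158 156 153 155 155
 149 150  66  61 120 119 119 161 159 156 155 160 153 164] [ 42  43  60  95  48  44 140 155 167 164 163 168 174 178 176 174 173 176
 176 175 173 171 169 167 165 164 162 159 161 162 162 159 157 159 163 163
 165 165 165 166 150 133  46  47  96  70  47  46  45  46]
[0.45622178 0.05585677 0.12154983] [0.45612908 0.04818732 0.15164253] 0.031054781693718485
end face elev 75.70194170187813
```

```bash
cat > tilt.py <<'E'
from h import *
def tilt(d,Q,v1,v2,x=.4575):
    Ri=R.from_quat(d['orientation']).inv();k=K(d)
    def pr(p):
        c=Ri.apply(np.array(p)-d['eye']);return k[1,2]-k[1,1]*c[1]/-c[2]*1.0
    for ph in range(0,100,5):
        f=np.radians(ph);u=np.array([np.cos(f),np.sin(f)]);n=np.array([-u[1],u[0]])
        o=[pr([x,*(Q+.009*u+s*.024*n)]) for s in(-1,1)]
        print(ph,np.round(o),end=' | ')
E
python3 - <<'E'
from tilt import *
tilt(load('w7'),np.array([.0459,.1378]),255,311)
E
```

```text
0 [250. 311.] | 5 [246. 319.] | 10 [243. 326.] | 15 [240. 333.] | 20 [237. 339.] | 25 [235. 345.] | 30 [233. 350.] | 35 [231. 355.] | 40 [230. 360.] | 45 [229. 363.] | 50 [229. 366.] | 55 [229. 368.] | 60 [230. 370.] | 65 [232. 371.] | 70 [234. 371.] | 75 [236. 371.] | 80 [239. 370.] | 85 [243. 368.] | 90 [247. 367.] | 95 [252. 364.] |
```

>>> {"op": "drive_tool", "data": {"steps": [[2, 0, 0, 0, 0.5], [2, 0, 0, 0, 0.5], [1.8, 0, 0, 0, 0.5], [0, 0, 0, 0, 0.553], [0, 0, 0, 0, 0.553], [0, 0, 0, 0, 0.553]]}}

```text
time: 13.05
eef_pos: [0.4581, 0.0458, 0.0606]
tcp_rot: [0.501, 0.499, -0.5, 0.5]
contact_force: [-0.3, -0.4, -2.3]
opening: 0.561
```

```bash
cat > edge.py <<'E'
from h import *
import sys
d=shot('wrist',sys.argv[1]+'.png');s=readout.get_state();print(s['eef_pos'],s['contact_force'],s['opening'])
g=cv2.cvtColor(d['frame'],cv2.COLOR_RGB2HSV)
for u in(255,300):print(u,g[215:400:4,u].tolist())
E
python3 edge.py w8
```

```text
[0.45826843 0.04577768 0.06076434] [-1.19495194  0.70289111 -1.22015201] 0.5566648558641811
255 [[11, 189, 170], [11, 188, 172], [11, 187, 169], [11, 187, 169], [12, 188, 175], [12, 188, 175], [11, 187, 175], [11, 186, 169], [12, 185, 165], [12, 187, 172], [14, 139, 163], [15, 130, 151], [15, 131, 152], [15, 131, 150], [18, 154, 136], [18, 156, 136], [18, 154, 137], [18, 153, 137], [16, 134, 154], [15, 128, 161], [16, 128, 159], [16, 129, 156], [15, 127, 161], [16, 127, 168], [15, 127, 195], [16, 126, 220], [16, 127, 219], [16, 128, 214], [16, 128, 211], [15, 127, 211], [15, 127, 211], [15, 128, 211], [16, 127, 209], [16, 125, 223], [16, 126, 222], [16, 126, 222], [15, 127, 150], [16, 127, 163], [15, 128, 164], [15, 129, 162], [16, 128, 161], [14, 101, 71], [9, 61, 42], [12, 71, 36], [13, 64, 36], [9, 51, 35], [6, 38, 34]]
300 [[12, 188, 190], [12, 188, 187], [12, 187, 184], [12, 187, 183], [11, 187, 183], [12, 187, 183], [12, 185, 182], [12, 186, 182], [11, 186, 180], [12, 185, 179], [16, 132, 154], [15, 131, 154], [15, 130, 155], [15, 131, 152], [16, 129, 156], [17, 145, 141], [18, 150, 136], [16, 129, 148], [15, 129, 148], [15, 129, 146], [16, 127, 143], [15, 129, 144], [15, 127, 145], [15, 128, 155], [15, 127, 183], [16, 128, 203], [15, 128, 199], [15, 127, 190], [15, 128, 189], [16, 128, 188], [16, 128, 188], [16, 128, 188], [16, 128, 187], [16, 128, 187], [16, 131, 113], [16, 129, 132], [16, 128, 145], [16, 128, 145], [16, 127, 144], [16, 127, 144], [16, 126, 142], [9, 59, 43], [13, 57, 40], [10, 68, 34], [10, 46, 33], [10, 44, 35], [10, 46, 33]]
```

```bash
cat > edge.py <<'E'
from h import *
import sys
d=shot('wrist',sys.argv[1]+'.png');s=readout.get_state();print(s['eef_pos'].round(4),s['contact_force'].round(1),s['opening'])
g=cv2.cvtColor(d['frame'],cv2.COLOR_RGB2HSV).astype(int)
for u in(240,315):
    c=g[:,u]; st=200+np.argmax(c[200:,1]<160); v=cv2.blur(c[:,2].astype(np.float32),(1,5)).ravel(); dv=v[6:]-v[:-6]
    print(u,'top',st,'jump',st+10+np.argmax(dv[st+10:395])+3,dv[st+10:395].max())
E
echo
```

>>> {"op": "drive_tool", "data": {"steps": [[0, 0, 0, 0, 0.558], [0, 0, 0, 0, 0.558], [0, 0, 0, 0, 0.56], [0, 0, 0, 0, 0.56]]}}

```text
time: 13.5
eef_pos: [0.4574, 0.0459, 0.0598]
tcp_rot: [0.501, 0.499, -0.5, 0.5]
contact_force: [-0.2, -0.2, -1.9]
opening: 0.561
```

```bash
python3 edge.py w9
```

```text
[0.4573 0.0459 0.0597] [ 0.7  0.5 -1.8] 0.5582272414943659
240 top 255 jump 311 39.799988
315 top 254 jump 310 46.399994
```

>>> {"op": "drive_tool", "data": {"steps": [[0, 0, 0, 0, 0.562], [0, 0, 0, 0, 0.562], [0, 0, 0, 0, 0.564], [0, 0, 0, 0, 0.564]]}}

```text
time: 13.95
eef_pos: [0.4576, 0.0459, 0.0599]
tcp_rot: [0.501, 0.499, -0.5, 0.5]
contact_force: [0.7, 0.3, 0.5]
opening: 0.564
```

```bash
python3 edge.py w10
```

```text
[0.4575 0.0459 0.0598] [ 1.1  0.2 -0.4] 0.5654434849620122
240 top 200 jump 213 66.0
315 top 200 jump 213 60.200012
```

```bash
python3 - <<'E'
from h import *
d=load('w10');c=shot('scene','c10.png')
cv2.imwrite('pics/m10.png',np.hstack([cv2.resize(d['frame'][:,:,::-1],(400,300)),cv2.resize(c['frame'][130:265,210:390,::-1],(400,300))]))
E
```

```text
(no output)
```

View pics/m10.png

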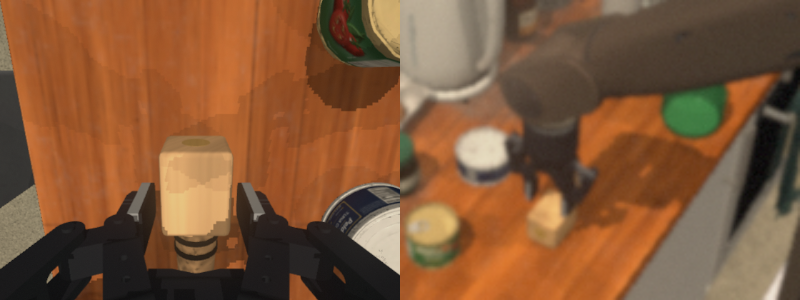

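```bash
python3 - <<'E'
from h import *
d=load('w10')
g=cv2.cvtColor(d['frame'],cv2.COLOR_RGB2HSV).astype(int)
print(g[180:350:3,260].tolist())
m=((g[:,:,1]<150)&(g[:,:,2]>120)).astype(np.uint8)
for v in(225,260,300,320):
    r=np.where(m[v,200:350])[0]+200; print(v,r.min(),r.max())
for u,v in((262,210),(262,330),(225,225),(322,225),(225,320),(322,320)): print((u,v),onz(d,u,v,.048).round(4))
E
```

```text
[[12, 187, 143], [12, 185, 143], [12, 185, 142], [12, 172, 144], [15, 132, 155], [16, 139, 149], [17, 153, 138], [18, 155, 138], [15, 130, 157], [15, 131, 160], [15, 129, 162], [15, 128, 193], [16, 127, 219], [15, 129, 219], [16, 129, 214], [16, 128, 214], [15, 128, 214], [16, 128, 214], [15, 128, 215], [15, 128, 214], [16, 128, 214], [15, 127, 215], [16, 128, 220], [16, 124, 224], [16, 125, 225], [16, 126, 225], [16, 125, 224], [16, 125, 224], [16, 126, 224], [19, 117, 232], [18, 117, 231], [18, 117, 231], [18, 118, 232], [18, 119, 232], [18, 119, 232], [18, 118, 231], [18, 118, 231], [18, 120, 231], [18, 118, 232], [18, 118, 231], [18, 118, 231], [18, 119, 231], [18, 119, 231], [17, 120, 231], [17, 120, 231], [17, 120, 230], [17, 121, 230], [17, 121, 231], [17, 122, 230], [16, 126, 225], [15, 127, 166], [15, 131, 109], [15, 131, 103], [14, 118, 54], [16, 118, 52], [15, 129, 138], [16, 131, 150]]
225 222 325
260 224 341
300 225 321
320 226 320
(262, 210) [0.4507 0.0706 0.048 ]
(262, 330) [0.45  0.009 0.048]
(225, 225) [0.4341 0.0636 0.048 ]
(322, 225) [0.4776 0.0635 0.048 ]
(225, 320) [0.4321 0.0147 0.048 ]
(322, 320) [0.4793 0.0145 0.048 ]
```

>>> {"op": "drive_tool", "data": {"steps": [[0, -0.1, -1.86, 0, 0.75], [2.8, 0, 0, 0, 0.75], [2.8, 0, 0, 0, 0.75], [0, 0, 0, 0, 0.5], [0, 0, 0, 0, 0.5], [0, 0, 0, 0, 0.5], [-2, 0, 0, 0, 0.5], [-2.2, 0, 0, 0, 0.5], [0, 0, 0, 0, 0.5], [0, 0, 0, 0, 0.5]]}}

```text
time: 15.05
eef_pos: [0.4571, 0.0644, 0.0466]
tcp_rot: [0.501, 0.499, -0.5, 0.5]
contact_force: [0.2, 0.3, -2.6]
opening: 0.558
```

>>> {"op": "drive_tool", "data": {"steps": [[0, 0, 0, 0, 0.562], [0, 0, 0, 0, 0.562], [0, 0, 0, 0, 0.562], [0, 0, 0, 0, 0.5], [0, 0, 0, 0, 0.5]]}}

```text
time: 15.55
eef_pos: [0.4561, 0.0645, 0.0453]
tcp_rot: [-0.5, -0.5, 0.501, -0.499]
contact_force: [0.8, 0.6, -1.5]
opening: 0.569
```

```bash
python3 edge.py w11;  python3 - <<'E'
from tilt import *
tilt(load('w11'),np.array([.0645,.0655]),0,0)
E
```

```text
[0.4562 0.0645 0.0454] [-0.4  0.4 -1.8] 0.5650625381235147
240 top 270 jump 331 42.200012
315 top 267 jump 328 45.59999
0 [250. 312.] | 5 [246. 319.] | 10 [243. 326.] | 15 [240. 333.] | 20 [237. 340.] | 25 [235. 346.] | 30 [233. 351.] | 35 [231. 356.] | 40 [230. 360.] | 45 [229. 364.] | 50 [229. 367.] | 55 [230. 369.] | 60 [230. 371.] | 65 [232. 371.] | 70 [234. 372.] | 75 [236. 371.] | 80 [240. 371.] | 85 [243. 369.] | 90 [248. 367.] | 95 [253. 365.] |
```

>>> {"op": "drive_tool", "data": {"steps": [[0, 0, 0, 0, 0.565], [0, 0, 0, 0, 0.565], [0, 0, 0, 0, 0.5], [0, 0, 0, 0, 0.5]]}}

```text
time: 16.0
eef_pos: [0.4564, 0.0645, 0.0457]
tcp_rot: [0.5, 0.499, -0.5, 0.5]
contact_force: [-1.2, 0.3, -1.5]
opening: 0.56
```

```bash
python3 edge.py w12; python3 -c "
from h import *
for i in range(4):
    d=read_camera('wrist');s=readout.get_state();print(s['opening'],s['contact_force'])"
```

```text
[0.4563 0.0645 0.0456] [-0.6  0.6 -2.1] 0.5632150481094924
240 top 270 jump 334 45.399994
315 top 267 jump 328 45.600006
0.5620820634211069 [ 0.01628709 -0.21908115 -1.97019641]
0.5629010004625453 [-0.18561654 -0.00617013 -1.70445843]
0.5618279644016847 [-0.0465152  -0.27771154 -1.45328954]
0.5614780767360247 [ 0.38093988  0.49551659 -1.0615135 ]
```

>>> {"op": "drive_tool", "data": {"steps": [[0, 0, 0, 0, 0.568], [0, 0, 0, 0, 0.568], [0, 0, 0, 0, 0.5], [0, 0, 0, 0, 0.5]]}}

```text
time: 16.65
eef_pos: [0.4564, 0.0645, 0.0461]
tcp_rot: [-0.5, -0.5, 0.501, -0.499]
contact_force: [-2.3, -0.1, 4.3]
opening: 0.501
```

```bash
python3 edge.py w13
```

```text
[0.4564 0.0645 0.0461] [-2.3 -0.3  5.1] 0.5011511143098033
240 top 216 jump 247 47.399994
315 top 230 jump 252 51.200012
```

```bash
python3 - <<'E'
from h import *
d=load('w13');g=cv2.cvtColor(d['frame'],cv2.COLOR_RGB2HSV).astype(int)
m=((g[:,:,1]<160)&(g[:,:,1]>95)&(g[:,:,2]>85)&(g[:,:,0]>12)&(g[:,:,0]<21))
for v in range(180,410,8):
    print(v,''.join('#' if x and b>185 else '+' if x else '.' for x,b in zip(m[v,160:390:5],g[v,160:390:5,2])))
E
```

```text
180 ..............................................
188 ..............................................
196 ..............................................
204 ..............................................
212 ..............................................
220 ..............++++++++++++++++................
228 .............++++++++++++++++++...............
236 ............++++++++++++++++++++..............
244 ............++++++++++++++++++++..............
252 ...........+###############+#++++.............
260 .............####################.............
268 .............####################.............
276 .............###################+.............
284 .............###################+.............
292 .............+##################+.............
300 .............###################+.............
308 .............##################+..............
316 ............++###############+++..............
324 ............++##############++++..............
332 ............+++############+++++..............
340 ...........+++++++++++++++++++++..............
348 ...........++++++++++++++++++++...............
356 ...........++++++++++++++++++++...............
364 ...........++++++++++++++++++++...............
372 ..................+++++++....+................
380 .........................+....................
388 ..............................................
396 ..............................................
404 ..............................................
```

```bash
python3 - <<'E'
from h import *
A=load('scene0');print([onz(A,u,v,z).round(3) for u,v,z in((157,273,0),(205,232,0),(105,245,.0),(180,325,0),(125,282,0),(207,205,.06))])
d=load('w13')
for u,v in((245,248),(320,248),(225,252),(325,252),(262,366)): print((u,v),onz(d,u,v,.048).round(4))
E
```

```text
[array([0.679, 0.363, 0.   ]), array([0.656, 0.16 , 0.   ]), array([0.887, 0.37 , 0.   ]), array([0.512, 0.459, 0.   ]), array([0.737, 0.437, 0.   ]), array([0.684, 0.104, 0.06 ])]
(245, 248) [0.4427 0.0768 0.048 ]
(320, 248) [0.474  0.0768 0.048 ]
(225, 252) [0.4343 0.075  0.048 ]
(325, 252) [0.4761 0.0749 0.048 ]
(262, 366) [0.4492 0.018  0.048 ]
```

>>> {"op": "drive_tool", "data": {"steps": [[-0.6, 0, 0, 0, 0.8], [0, 0, 0, 0, 0.8], [0, 0, 0, 0, 0.8], [2.4, 0.05, 0.45, 0, 0.8], [2.4, 0, 0, 0, 0.8], [0, 0, 0, 0, 0.4], [0, 0, 0, 0, 0.4], [0, 0, 0, 0, 0.4], [0, 0, 0, 0, 0.4], [0, 0, 0, 0, 0.4]], "force": 30}}

```text
time: 17.7
eef_pos: [0.4574, 0.06, 0.0044]
tcp_rot: [0.501, 0.499, -0.5, 0.5]
contact_force: [-0.6, -0.2, -1.2]
opening: 0.569
```

```bash
python3 edge.py w14
```

```text
[0.4573 0.06   0.0043] [-0.7 -0.6 -1. ] 0.5665923588326542
240 top 240 jump 292 36.40001
315 top 244 jump 296 43.0
```

Gripped level (edge rows lie about where expected for ~15–17 mm from the end). Lift and carry it to the stand's far side.

>>> {"op": "drive_tool", "data": {"steps": [[-2.6, 0, 0, 0, 0.4], [-2.6, 0, 0, 0, 0.4], [-2.6, 0.5, -1, 0, 0.4], [0, 1.35, -4.33, 0, 0.4], [0, 1.35, -4.33, 0, 0.4], [0, 1.35, -4.33, 0, 0.4], [0, 1.35, -4.33, 0, 0.4], [0, 1.35, -4.33, 0, 0.4], [0, 1.35, -4.33, 0, 0.4], [0, 1.35, -4.33, 0, 0.4]]}}

```text
time: 18.75
eef_pos: [0.5571, 0.3748, 0.0816]
tcp_rot: [0.5, 0.5, -0.5, 0.5]
contact_force: [0.1, 0.1, -2.4]
opening: 0.57
```

>>> {"op": "drive_tool", "data": {"steps": [[0, 0, 0, 7.8, 0.4], [0, 0, 0, 7.8, 0.4], [0, 0, 0, 7.8, 0.4], [0, 0, 0, 7.8, 0.4], [0, 0, 0, 7.8, 0.4], [0, 0, 0, 7.8, 0.4], [0, 0, 0, 7.8, 0.4], [0, 0, 0, 0, 0.4], [0, 0, 0, 0, 0.4]]}}

```text
time: 19.65
eef_pos: [0.5568, 0.3729, 0.0816]
tcp_rot: [-0.673, -0.215, 0.674, -0.215]
contact_force: [1.0, 0.1, -2.0]
opening: 0.57
```

```bash
python3 edge.py w15; python3 -c "
from h import *
s=readout.get_state();print(R.from_quat(s['tcp_rot']).as_matrix().round(3),s['qpos'].round(2))"
```

```text
[0.5568 0.3729 0.0816] [ 0.2  0.5 -2.4] 0.5731141226994568
240 top 203 jump 292 46.399994
315 top 243 jump 296 52.800003
[[-0.     0.58  -0.815]
 [-0.    -0.815 -0.58 ]
 [-1.     0.     0.   ]] [ 0.44  0.43  1.69 -0.    1.03  1.39]
```

>>> {"op": "drive_tool", "data": {"steps": [[2.2, 0, 0, 0, 0.4], [2.2, 0, 0, 0, 0.4], [1.9, 0, 0, 0, 0.4], [0, 0, 1.3, 0, 0.4], [0, 0, 1.3, 0, 0.4], [0, 0, 0.3, 0, 0.4], [0, 0, 0.2, 0, 0.4], [0, 0, 0.2, 0, 0.4], [0, 0, 0, 0, 0.4]]}}

```text
time: 20.6
eef_pos: [0.5329, 0.3553, 0.0203]
tcp_rot: [0.677, 0.215, -0.671, 0.214]
contact_force: [4.5, 3.1, -3.9]
opening: 0.568
```

>>> {"op": "drive_tool", "data": {"steps": [[0, 0, 0.3, 0, 0.4], [-0.7, 0, 0.15, 0, 0.4], [-0.7, 0, 0.15, 0, 0.4], [-0.67, 0, 0.25, 0, 0.4], [-0.67, 0, 0.25, 0, 0.4]], "force": 20}}

```text
time: 21.1
eef_pos: [0.5236, 0.3503, 0.0484]
tcp_rot: [0.677, 0.215, -0.671, 0.212]
contact_force: [2.3, 6.0, -1.9]
opening: 0.563
```

```bash
python3 edge.py w16; python3 - <<'E'
from h import *
d=load('w16');g=cv2.cvtColor(d['frame'],cv2.COLOR_RGB2HSV).astype(int)
m=((g[:,:,1]<160)&(g[:,:,1]>95)&(g[:,:,2]>85)&(g[:,:,0]>12)&(g[:,:,0]<21))
for v in range(200,400,8):
    print(v,''.join('#' if x and b>185 else '+' if x else '.' for x,b in zip(m[v,160:390:5],g[v,160:390:5,2])))
E
```

```text
[0.5235 0.3498 0.0495] [2.3 2.6 1.5] 0.5592601913128159
240 top 205 jump 305 30.800003
315 top 224 jump 306 34.800003
200 ..............................................
208 ..............................................
216 ..............................................
224 .............++++++++++++++++++++.............
232 ...........++++++++++++++++++++++++...........
240 ...........+++++++++++++++++++++++++..........
248 ...........+++++++++++++++++++++++++..........
256 ..........++++++++++++++++++++++++++..........
264 ..........+++++++++++++++++++++++++++.........
272 .........++++++++++++++++++++++++++++.........
280 .........+++++++++++++++++++++++++++++........
288 .........+++++++++++++++++++++++++++++........
296 ........++++++++#+++++++++++++++++++++........
304 ........+###############+++++++++++++++.......
312 ........##############################+.......
320 ........++++++++++######+++++++++++++++.......
328 ........++++++++++++++++++++++++++++++........
336 ........++++++++++++++++++++++++++++++........
344 .........+++++++++++++++++++++++++++++........
352 .........#+++++++++++++++++++++++++++.........
360 .........++++++++++++++++++++++++++++.........
368 ..........+++++++++++++++++++++++++++.........
376 .................++++++++++++.................
384 ..............................................
392 ..............................................
```

>>> {"op": "drive_tool", "data": {"steps": [[-0.63, 0, 0.38, 0, 0.4], [-0.63, 0, 0.38, 0, 0.4], [-0.58, 0, 0.42, 0, 0.4], [-0.58, 0, 0.42, 0, 0.4], [-0.51, 0, 0.5, 0, 0.4], [-0.51, 0, 0.5, 0, 0.4], [-0.44, 0, 0.56, 0, 0.4], [-0.44, 0, 0.56, 0, 0.4]]}}

```text
time: 21.95
eef_pos: [0.4919, 0.3268, 0.0907]
tcp_rot: [0.675, 0.215, -0.672, 0.214]
contact_force: [2.5, 4.0, 0.6]
opening: 0.561
```

```bash
cat > txt.py <<'E'
from h import *
import sys
d=shot('wrist',sys.argv[1]+'.png');s=readout.get_state();print(s['eef_pos'].round(4),s['contact_force'].round(1),s['opening'])
g=cv2.cvtColor(d['frame'],cv2.COLOR_RGB2HSV).astype(int)
m=((g[:,:,1]<160)&(g[:,:,1]>95)&(g[:,:,2]>85)&(g[:,:,0]>12)&(g[:,:,0]<21))
for v in range(200,400,8):
    print(v,''.join('#' if x and b>185 else '+' if x else '.' for x,b in zip(m[v,160:390:5],g[v,160:390:5,2])), g[v,240])
E
python3 txt.py w17
```

```text
[0.4913 0.3263 0.0912] [2.3 3.  2.8] 0.5604295657362298
200 .............................................. [ 11 171 176]
208 ............+++++++++++++++++++++++........... [ 14 141 159]
216 ..........+#########################+......... [ 15 128 212]
224 ..........##########################+......... [ 16 127 219]
232 .........+##########################+......... [ 15 128 216]
240 .........+##########################+......... [ 16 128 222]
248 .........+##########################+......... [ 16 128 222]
256 .........###########################++........ [ 16 128 220]
264 .........###########################++........ [ 16 127 221]
272 .........###########################++........ [ 16 127 223]
280 .........###########################++........ [ 16 128 222]
288 ........+###########################++........ [ 16 127 221]
296 ........+############################+........ [ 16 129 218]
304 ........+############################+........ [ 16 127 213]
312 ........++#######################+##+++....... [ 16 129 218]
320 ........++++++++++##############++##+++....... [ 15 128 141]
328 ........++++++++++++++#########++##++++....... [ 16 129 125]
336 ........++++++++++++++++###+##++##+++++....... [ 15 130 122]
344 ........++++++++++++++++++++++++++++++........ [ 15 127 122]
352 ..........+++++++++++++++++++++++++++......... [ 16 129 105]
360 .............+++++++++++++++++++++............ [ 16 128 100]
368 .............................................. [ 11 153  55]
376 .............................................. [ 13 117  35]
384 .............................................. [12 55 23]
392 .............................................. [ 0 49 21]
```

```bash
cat > tilt2.py <<'E'
from h import *
import sys
d=load(sys.argv[1]);tcp=np.array(eval(sys.argv[2]));e=float(sys.argv[3]) if len(sys.argv)>3 else .016
z=R.from_quat(readout.get_state()['tcp_rot']).as_matrix()[:,2];up=np.array([0,0,1.])
Ri=R.from_quat(d['orientation']).inv();k=K(d)
def pr(p):
    c=Ri.apply(p-d['eye']);return k[1,2]-k[1,1]*c[1]/-c[2]
for ph in range(0,120,6):
    f=np.radians(ph);u=-z*np.cos(f)+up*np.sin(f);n=z*np.sin(f)+up*np.cos(f)
    Q=tcp+.02*up;print(ph,[round(pr(Q+e*u+s*.024*n)) for s in(-1,1)],end=' | ')
E
python3 tilt2.py w17 '[.4913,.3263,.0912]'; echo; python3 tilt2.py w16 '[.5235,.3498,.0495]'
```

```text
0 [234, 290] | 6 [230, 300] | 12 [227, 310] | 18 [224, 321] | 24 [222, 330] | 30 [220, 340] | 36 [219, 348] | 42 [220, 356] | 48 [221, 363] | 54 [222, 369] | 60 [225, 373] | 66 [229, 377] | 72 [234, 379] | 78 [240, 380] | 84 [247, 381] | 90 [254, 380] | 96 [263, 378] | 102 [272, 375] | 108 [282, 372] | 114 [292, 368] | 
0 [233, 289] | 6 [229, 299] | 12 [226, 309] | 18 [223, 320] | 24 [221, 330] | 30 [219, 339] | 36 [219, 348] | 42 [219, 356] | 48 [220, 363] | 54 [222, 369] | 60 [224, 373] | 66 [228, 377] | 72 [233, 379] | 78 [239, 381] | 84 [246, 381] | 90 [253, 380] | 96 [262, 378] | 102 [271, 376] | 108 [281, 372] | 114 [291, 368] |
```

```bash
python3 - <<'E'
from h import *
for n in('w7','w14','w16','w17'):
    d=load(n);g=cv2.cvtColor(d['frame'],cv2.COLOR_RGB2HSV).astype(int)
    m=((g[:,:,0]>=17)&(g[:,:,0]<=20)&(g[:,:,1]>140)&(g[:,:,1]<175)&(g[:,:,2]>80)).astype(np.uint8);m[:200]=0;m[390:]=0
    m=cv2.morphologyEx(m,cv2.MORPH_OPEN,np.ones((3,3)))
    c,l,st,ce=cv2.connectedComponentsWithStats(m);i=1+np.argmax(st[1:,4]) if c>1 else 0
    print(n,st[i],ce[i])
d=load('w17');g=cv2.cvtColor(d['frame'],cv2.COLOR_RGB2HSV).astype(int);print([x.tolist() for x in g[204:372:4,275]])
E
```

```text
w7 [ 248  265   53   26 1076] [274.        277.1570632]
w14 [ 250  251   55   24 1053] [276.60303894 262.61063628]
w16 [ 246  241   57   37 1680] [274.28690476 259.13690476]
w17 [ 244  241   62   60 2941] [274.14722883 270.59571574]
[[11, 168, 155], [14, 142, 156], [15, 129, 203], [15, 129, 216], [16, 129, 218], [16, 129, 220], [16, 128, 221], [16, 128, 220], [16, 127, 218], [16, 134, 211], [18, 152, 188], [18, 153, 188], [18, 153, 188], [18, 153, 188], [18, 152, 188], [18, 152, 188], [18, 155, 188], [18, 152, 188], [18, 152, 188], [18, 153, 188], [18, 152, 188], [18, 153, 187], [18, 154, 187], [18, 154, 186], [18, 150, 187], [16, 127, 223], [16, 127, 223], [16, 129, 212], [16, 128, 207], [15, 129, 204], [16, 129, 202], [15, 128, 199], [16, 129, 198], [15, 128, 171], [16, 131, 115], [16, 127, 114], [16, 130, 106], [16, 130, 98], [16, 128, 96], [15, 129, 93], [12, 154, 88], [11, 158, 89]]
```

>>> {"op": "drive_tool", "data": {"steps": [[0, 0, -1.8, 0, 0.4], [0, 0, -1.8, 0, 0.4], [1.2, 0, 0, 0, 0.4], [1.1, 0, 0, 0, 0.4], [0, 0, 0.8, 0, 0.4], [0, 0, 0.4, 0, 0.4], [0, 0, 0.3, 0, 0.4], [0, 0, 0, 0, 0.4]]}}

```text
time: 22.8
eef_pos: [0.5073, 0.3378, 0.0666]
tcp_rot: [0.674, 0.214, -0.674, 0.214]
contact_force: [-0.4, 0.7, -2.3]
opening: 0.557
```

```bash
cat > disc.py <<'E'
from h import *
import sys
n=sys.argv[1];d=shot('wrist',n+'.png');s=readout.get_state();print(s['eef_pos'].round(4),s['contact_force'].round(1),s['opening'])
g=cv2.cvtColor(d['frame'],cv2.COLOR_RGB2HSV).astype(int)
m=((g[:,:,0]>=17)&(g[:,:,0]<=20)&(g[:,:,1]>140)&(g[:,:,1]<175)&(g[:,:,2]>60)).astype(np.uint8);m[:200]=0;m[390:]=0
m=cv2.morphologyEx(m,cv2.MORPH_OPEN,np.ones((3,3)))
c,l,st,ce=cv2.connectedComponentsWithStats(m);i=1+np.argmax(st[1:,4]) if c>1 else 0
print(st[i],ce[i].round(1))
z=R.from_quat(s['tcp_rot']).as_matrix()[:,2]; e,r=ray(d,*ce[i]); r/=np.linalg.norm(r)
# edge-on angle of the ray w.r.t. tool z (azimuth plane): elevation of view ray below horizontal
el=np.degrees(np.arctan2(-r[2],r@z)); asp=np.degrees(np.arcsin(min(1,st[i][3]/st[i][2])))
print('view elev',el,'angle to face',asp,'-> tilt',asp-90+ (90-el)+90-(90-0) if 0 else None)
print('tilt candidates',[round(x,1) for x in (asp-(90-(90-el)) ,)], 'off',ce[i])
E
python3 disc.py w18; python3 - <<'E'
# calibrate: level w14
E
```

```text
[0.5077 0.338  0.0668] [-0.   0.1 -1.1] 0.5558784478577492
[ 244  241   62   61 2959] [274.2 271. ]
view elev 63.54017660043887 angle to face 79.69549229223297 -> tilt None
tilt candidates [np.float64(16.2)] off [274.21122001 270.98850963]
```

>>> {"op": "drive_tool", "data": {"steps": [[0, 0, 0.6, 0, 0.4], [-0.45, 0, 0.5, 0, 0.4], [-0.42, 0, 0.53, 0, 0.4], [-0.42, 0, 0.53, 0, 0.4], [-0.35, 0, 0.59, 0, 0.4], [-0.35, 0, 0.59, 0, 0.4], [-0.26, 0, 0.63, 0, 0.4], [0, 0, 0, 0, 0.4]]}}

```text
time: 23.65
eef_pos: [0.475, 0.3148, 0.0894]
tcp_rot: [0.674, 0.214, -0.674, 0.215]
contact_force: [3.4, 3.0, 0.8]
opening: 0.555
```

```bash
sed -i '/^print(.view elev/d;/^print(.tilt cand/d' disc.py; echo "print('el',el,'tilt',asp-90+el,'or',90-asp+el,'ends', end_rows) if 0 else print('el',round(el,1),'tilt',round(asp-90+el,1),'or',round(90+el-asp,1))" >> disc.py; python3 disc.py w19; python3 txt.py w19b | cut -c1-50; python3 tilt2.py w19 "$(python3 -c "
from h import *
print(readout.get_state()['eef_pos'].tolist())")" .02
```

```text
[0.4751 0.3148 0.089 ] [3.8 1.7 1.4] 0.5548848426336316
[ 242  262   65   66 3406] [274.1 294.5]
el 60.0 tilt 60.0 or 60.0
[0.4751 0.3149 0.0887] [2.5 1.9 1.4] 0.56436150929
200 ..............................................
208 ..............................................
216 ..........+++++++++++++++++++++++++++.........
224 ........+#############################........
232 ........##############################+.......
240 ........+#############################+.......
248 ........##############################+.......
256 ........##############################+.......
264 ........#############################++.......
272 ........#############################++.......
280 ........#############################++.......
288 ........#############################++.......
296 ........#############################++.......
304 ........#############################++.......
312 ........+############################++.......
320 ........+++++++++++#################+++.......
328 ........+++++++++++++##+###########+#++.......
336 ........++++++++++++++++++#+#+####+#+++.......
344 ........++++++++++++++++++++++++#+++++........
352 .........+++++++++++++++++++++++++++++........
360 .........+++++++++++++++++++++++++++++........
368 ..........+++++++++++++++.+....++++++.........
376 ..............................................
384 ..............................................
392 ..............................................
0 [222, 274] | 6 [218, 285] | 12 [215, 296] | 18 [213, 307] | 24 [211, 319] | 30 [210, 330] | 36 [210, 340] | 42 [211, 349] | 48 [213, 358] | 54 [216, 365] | 60 [220, 372] | 66 [225, 377] | 72 [231, 380] | 78 [238, 383] | 84 [247, 384] | 90 [256, 384] | 96 [266, 383] | 102 [277, 381] | 108 [288, 378] | 114 [299, 375] |
```

```bash
python3 - <<'E'
from h import *
d=load('w19');b=shot('side','s19.png');c=shot('scene','c19.png')
k=K(c);Ri=R.from_quat(c['orientation']).inv()
def pr(D,p):
    k=K(D);q=R.from_quat(D['orientation']).inv().apply(np.array(p)-D['eye']);return k[0,2]+k[0,0]*q[0]/-q[2],k[1,2]-k[1,1]*q[1]/-q[2]
u,v=map(int,pr(c,[.46,.3,.06]));print(u,v);u2,v2=map(int,pr(b,[.46,.3,.06]));print(u2,v2)
f=lambda i,u,v:cv2.resize(i['frame'][v-35:v+35,u-47:u+47,::-1],(400,300),interpolation=cv2.INTER_CUBIC)
a=np.vstack([f(c,u,v),f(b,u2,v2)])
w=cv2.resize(d['frame'][:,:,::-1],(400,300))
cv2.imwrite('pics/m19.png',np.hstack([a,np.vstack([w,cv2.resize(c['frame'][120:330,170:450,::-1],(400,300))])]))
E
```

```text
228 279
216 198
```

View pics/m19.png

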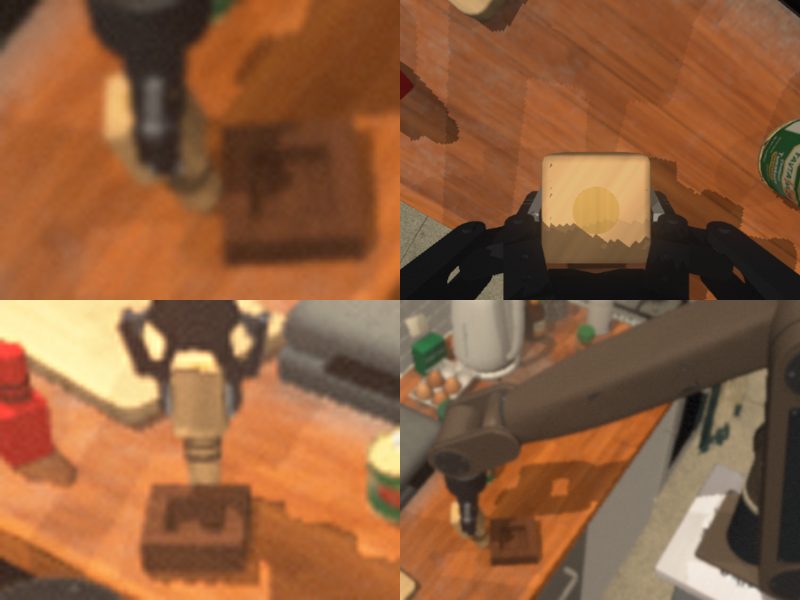

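```bash
cat > fit.py <<'E'
from h import *
from scipy.optimize import least_squares
import sys
def rows(n):
    d=load(n);g=cv2.cvtColor(d['frame'],cv2.COLOR_RGB2HSV).astype(int)
    w=((g[:,:,0]>=13)&(g[:,:,0]<=20)&(g[:,:,1]<175)&(g[:,:,1]>95)&(g[:,:,2]>70))
    m=((g[:,:,0]>=17)&(g[:,:,0]<=20)&(g[:,:,1]>140)&(g[:,:,1]<175)&(g[:,:,2]>60)).astype(np.uint8);m[:200]=0;m[390:]=0
    m=cv2.morphologyEx(m,cv2.MORPH_OPEN,np.ones((3,3)))
    c,l,st,ce=cv2.connectedComponentsWithStats(m);i=1+np.argmax(st[1:,4])
    col=w[:,250:300].mean(1)>.5; top=200+np.argmax(col[200:])
    x=st[i];return d,top,x[1],x[1]+x[3],x[2]
def fit(n,tcp,rot,D=.0214):
    d,top,d0,d1,wd=rows(n);z=R.from_quat(rot).as_matrix()[:,2];up=np.array([0,0,1.]);tcp=np.array(tcp)
    Ri=R.from_quat(d['orientation']).inv();k=K(d)
    def pr(p):
        c=Ri.apply(p-d['eye']);return k[1,2]-k[1,1]*c[1]/-c[2],-c[2]
    def res(q):
        f=q[2];u=-z*np.cos(f)+up*np.sin(f);v=z*np.sin(f)+up*np.cos(f);C=tcp+q[0]*z+q[1]*up
        return [pr(C-.024*v)[0]-top,pr(C-D/2*v)[0]-d0,pr(C+D/2*v)[0]-d1,k[0,0]*D/pr(C)[1]-wd]
    for s in(.3,1.2,1.7):
        r=least_squares(res,[0,.03,s]);q=r.x
        # axis point on pads' height? print shoulder/tip
        print(n,(top,d0,d1,wd),'C z,up(mm)',(q[:2]*1000).round(1),'tilt',np.degrees(q[2]).round(1),'cost',r.cost.round(1))
E
python3 - <<'E'
from fit import *
s=readout.get_state()
for D in(.0205,.0214,.0225):
    fit('w14',[.4573,.06,.0043],[.501,.499,-.5,.5],D)
    fit('w19',[.4751,.3148,.089],s['tcp_rot'],D)
E
```

```text
w14 (np.int64(241), np.int32(251), np.int32(275), np.int32(55)) C z,up(mm) [-13.5  18.5] tilt -1.5 cost 1.0
w14 (np.int64(241), np.int32(251), np.int32(275), np.int32(55)) C z,up(mm) [-12.5  18.2] tilt 135.0 cost 10.4
w14 (np.int64(241), np.int32(251), np.int32(275), np.int32(55)) C z,up(mm) [-12.5  18.2] tilt 135.0 cost 10.4
w19 (np.int64(213), np.int32(262), np.int32(328), np.int32(65)) C z,up(mm) [-13.3  43.7] tilt 73.1 cost 6.4
w19 (np.int64(213), np.int32(262), np.int32(328), np.int32(65)) C z,up(mm) [-13.3  43.7] tilt 73.1 cost 6.4
w19 (np.int64(213), np.int32(262), np.int32(328), np.int32(65)) C z,up(mm) [-13.3  43.7] tilt 73.1 cost 6.4
w14 (np.int64(241), np.int32(251), np.int32(275), np.int32(55)) C z,up(mm) [-10.9  13. ] tilt -1.0 cost 0.5
w14 (np.int64(241), np.int32(251), np.int32(275), np.int32(55)) C z,up(mm) [-9.9 12.8] tilt 134.2 cost 7.8
w14 (np.int64(241), np.int32(251), np.int32(275), np.int32(55)) C z,up(mm) [-9.9 12.8] tilt 134.2 cost 7.8
w19 (np.int64(213), np.int32(262), np.int32(328), np.int32(65)) C z,up(mm) [-11.9  40.9] tilt 73.2 cost 16.4
w19 (np.int64(213), np.int32(262), np.int32(328), np.int32(65)) C z,up(mm) [-11.9  40.9] tilt 73.2 cost 16.4
w19 (np.int64(213), np.int32(262), np.int32(328), np.int32(65)) C z,up(mm) [-11.9  40.9] tilt 73.2 cost 16.4
w14 (np.int64(241), np.int32(251), np.int32(275), np.int32(55)) C z,up(mm) [-7.8  6.3] tilt -0.3 cost 0.1
w14 (np.int64(241), np.int32(251), np.int32(275), np.int32(55)) C z,up(mm) [-6.8  6.2] tilt 133.2 cost 5.3
w14 (np.int64(241), np.int32(251), np.int32(275), np.int32(55)) C z,up(mm) [-6.8  6.2] tilt 133.2 cost 5.3
w19 (np.int64(213), np.int32(262), np.int32(328), np.int32(65)) C z,up(mm) [-10.1  37.2] tilt 72.9 cost 33.6
w19 (np.int64(213), np.int32(262), np.int32(328), np.int32(65)) C z,up(mm) [-10.1  37.2] tilt 72.9 cost 33.6
w19 (np.int64(213), np.int32(262), np.int32(328), np.int32(65)) C z,up(mm) [-10.1  37.2] tilt 72.9 cost 33.6
```

>>> {"op": "drive_tool", "data": {"steps": [[-0.2, 0, 0.55, 0, 0.4], [-0.15, 0, 0.55, 0, 0.4], [-0.1, 0, 0.55, 0, 0.4], [0, 0, 0.55, 0, 0.4], [0, 0, 0.4, 0, 0.4], [0, 0, 0, 0, 0.4]]}}

```text
time: 24.45
eef_pos: [0.4536, 0.2998, 0.0934]
tcp_rot: [-0.674, -0.214, 0.674, -0.214]
contact_force: [1.6, 0.7, 0.4]
opening: 0.554
```

```bash
cat > now.py <<'E'
from fit import *
shot('wrist',sys.argv[1]+'.png');s=readout.get_state();print(s['time'],s['eef_pos'].round(4),s['contact_force'].round(1),s['opening'])
for D in(.02,.0205):fit(sys.argv[1],s['eef_pos'],s['tcp_rot'],D)
E
python3 now.py w20
```

```text
24.5 [0.4536 0.2999 0.0933] [2.3 0.8 0.3] 0.5592715930120508
w20 (np.int64(200), np.int32(285), np.int32(344), np.int32(67)) C z,up(mm) [-18.8  59.8] tilt 79.1 cost 288.8
w20 (np.int64(200), np.int32(285), np.int32(344), np.int32(67)) C z,up(mm) [-18.8  59.8] tilt 79.1 cost 288.8
w20 (np.int64(200), np.int32(285), np.int32(344), np.int32(67)) C z,up(mm) [-18.8  59.8] tilt 79.1 cost 288.8
w20 (np.int64(200), np.int32(285), np.int32(344), np.int32(67)) C z,up(mm) [-18.   58.2] tilt 78.6 cost 324.7
w20 (np.int64(200), np.int32(285), np.int32(344), np.int32(67)) C z,up(mm) [-18.   58.2] tilt 78.6 cost 324.7
w20 (np.int64(200), np.int32(285), np.int32(344), np.int32(67)) C z,up(mm) [-18.   58.2] tilt 78.6 cost 324.7
```

```bash
sed -i 's/col=w.*/col=w[:,250:300].mean(1)>.5; top=x0=st[i][1]\n    while col[top-1]: top-=1/' fit.py; python3 now.py w21
```

```text
24.55 [0.4536 0.2999 0.0931] [1.5 1.9 0.4] 0.5612594820553929
w21 (np.int32(187), np.int32(285), np.int32(344), np.int32(67)) C z,up(mm) [-22.2  64.1] tilt 79.6 cost 517.2
w21 (np.int32(187), np.int32(285), np.int32(344), np.int32(67)) C z,up(mm) [-22.2  64.1] tilt 79.6 cost 517.2
w21 (np.int32(187), np.int32(285), np.int32(344), np.int32(67)) C z,up(mm) [-22.2  64.1] tilt 79.6 cost 517.2
w21 (np.int32(187), np.int32(285), np.int32(344), np.int32(67)) C z,up(mm) [-21.4  62.5] tilt 79.1 cost 568.0
w21 (np.int32(187), np.int32(285), np.int32(344), np.int32(67)) C z,up(mm) [-21.4  62.5] tilt 79.1 cost 568.0
w21 (np.int32(187), np.int32(285), np.int32(344), np.int32(67)) C z,up(mm) [-21.4  62.5] tilt 79.1 cost 568.0
```

```bash
python3 txt.py w22; python3 -c "
from h import *
d=load('w22');g=cv2.cvtColor(d['frame'],cv2.COLOR_RGB2HSV);print(g[170:290:3,262].tolist())"
```

```text
[0.4537 0.2999 0.093 ] [ 1.5  1.5 -0.5] 0.5614021038578417
200 ............+++++++++++++++++++++++........... [ 15 131 125]
208 ...........+++++++++++++++++++++++++.......... [ 15 131 128]
216 ..........+++++++++++++++++++++++++++......... [ 15 129 132]
224 .........+++++++++++++++++++++++++++++........ [ 15 130 135]
232 ........+++++++++++++++++++++++++++++++....... [ 16 130 135]
240 .......+##############################+....... [ 15 128 201]
248 .......################################+...... [ 16 126 221]
256 .......+###############################+...... [ 16 125 224]
264 .......+##############################++...... [ 16 126 222]
272 .......+##############################+....... [ 16 127 223]
280 .......+##############################+....... [ 16 125 225]
288 .......+##############################+....... [ 16 126 224]
296 ........##############################+....... [ 16 127 221]
304 ........#############################++....... [ 16 126 221]
312 ........#######+#######+##++#+#######++....... [ 16 134 217]
320 ........++++++++++#+++++++++++#####++++....... [ 16 128 139]
3
[... 518 characters left out ...]
2 .............................................. [20 67 23]
[[11, 176, 155], [11, 181, 156], [11, 177, 156], [11, 167, 151], [11, 160, 148], [11, 172, 157], [15, 136, 118], [15, 132, 124], [15, 131, 127], [15, 129, 132], [15, 130, 133], [15, 131, 134], [15, 131, 134], [15, 130, 135], [15, 129, 136], [16, 128, 136], [16, 129, 136], [16, 128, 137], [15, 130, 137], [15, 131, 140], [15, 128, 139], [16, 129, 140], [16, 129, 162], [15, 128, 196], [15, 127, 219], [16, 126, 223], [16, 125, 225], [16, 125, 226], [16, 126, 226], [16, 126, 225], [16, 126, 225], [16, 127, 223], [16, 125, 222], [16, 126, 222], [16, 126, 222], [16, 127, 223], [16, 125, 224], [16, 128, 224], [16, 125, 224], [18, 152, 194]]
```

```bash
sed -i 's/while col\[top-1\]: top-=1/while col[top-1] and g[top-1,250:300,2].mean()>170: top-=1/' fit.py; python3 now.py w23
```

```text
24.65 [0.4537 0.2999 0.0929] [1.2 0.9 0. ] 0.5582054394771184
w23 (np.int32(237), np.int32(285), np.int32(344), np.int32(67)) C z,up(mm) [-7.6 44.3] tilt 47.8 cost 20.4
w23 (np.int32(237), np.int32(285), np.int32(344), np.int32(67)) C z,up(mm) [-9.1 48.1] tilt 87.6 cost 1.4
w23 (np.int32(237), np.int32(285), np.int32(344), np.int32(67)) C z,up(mm) [-9.1 48.1] tilt 87.6 cost 1.4
w23 (np.int32(237), np.int32(285), np.int32(344), np.int32(67)) C z,up(mm) [-8.  46.1] tilt 86.4 cost 3.9
w23 (np.int32(237), np.int32(285), np.int32(344), np.int32(67)) C z,up(mm) [-8.  46.1] tilt 86.4 cost 3.9
w23 (np.int32(237), np.int32(285), np.int32(344), np.int32(67)) C z,up(mm) [-8.  46.1] tilt 86.4 cost 3.9
```

>>> {"op": "drive_tool", "data": {"steps": [[0, 0, 0.3, 0, 0.4], [0, 0, 0, 0, 0.4], [-2, 0, -0.5, 0, 0.4], [-3.5, 0, 0, 0, 0.4], [-3.5, 0, 0, 0, 0.4], [-3.5, 0, 0, 0, 0.4], [-2, 0, 0, 0, 0.4], [0, 0, 0, 0, 0.4]], "force": 40}}

```text
time: 25.45
eef_pos: [0.4562, 0.3015, 0.2409]
tcp_rot: [0.675, 0.214, -0.673, 0.214]
contact_force: [0.3, 0.8, -1.0]
opening: 0.556
```

```bash
python3 now.py w24
```

```text
25.5 [0.4552 0.3011 0.2383] [-0.5 -1.4 -2.6] 0.5533043806659885
w24 (np.int32(238), np.int32(286), np.int32(344), np.int32(67)) C z,up(mm) [-8.6 47.2] tilt 44.8 cost 23.4
w24 (np.int32(238), np.int32(286), np.int32(344), np.int32(67)) C z,up(mm) [-9.9 50.7] tilt 89.1 cost 1.7
w24 (np.int32(238), np.int32(286), np.int32(344), np.int32(67)) C z,up(mm) [-9.9 50.7] tilt 89.1 cost 1.7
w24 (np.int32(238), np.int32(286), np.int32(344), np.int32(67)) C z,up(mm) [-8.7 48.7] tilt 87.8 cost 4.4
w24 (np.int32(238), np.int32(286), np.int32(344), np.int32(67)) C z,up(mm) [-8.7 48.7] tilt 87.8 cost 4.4
w24 (np.int32(238), np.int32(286), np.int32(344), np.int32(67)) C z,up(mm) [-8.7 48.7] tilt 87.8 cost 4.4
```

>>> {"op": "drive_tool", "data": {"steps": [[0, 3.0, 1.5, 0, 0.4], [0, 3.0, 1.5, 0, 0.4], [0, 3.0, 1.5, 0, 0.4], [0, 3.0, 1.5, 0, 0.4], [0, 3.0, 1.5, 0, 0.4], [0, 3.0, 1.5, 0, 0.4], [0, 3.0, 1.5, 0, 0.4], [0, 3.0, 1.5, 0, 0.4], [0, 3.0, 1.5, 0, 0.4]]}}

```text
time: 26.4
eef_pos: [0.4994, 0.002, 0.2345]
tcp_rot: [-0.671, -0.216, 0.676, -0.213]
contact_force: [1.0, 0.5, -1.8]
opening: 0.557
```

>>> {"op": "drive_tool", "data": {"steps": [[0, 2.0, 3.4, 0, 0.4], [0, 2.0, 3.4, 0, 0.4], [0, 2.0, 3.4, 0, 0.4], [0, 2.0, 3.4, 0, 0.4], [0, 2.0, 3.4, 0, 0.4], [0, 2.0, 3.4, 0, 0.4], [0, 2.0, 3.4, 0, 0.4], [0, 1.5, 3.0, 0, 0.4], [0, 0, 0, 0, 0.4], [0, 0, 0, 0, 0.4]]}}

```text
time: 27.4
eef_pos: [0.371, -0.2775, 0.2353]
tcp_rot: [-0.673, -0.216, 0.675, -0.212]
contact_force: [-0.1, 0.1, -1.7]
opening: 0.555
```

```bash
python3 now.py w25; python3 - <<'E'
from h import *
d=load('w25');g=cv2.cvtColor(d['frame'],cv2.COLOR_RGB2HSV).astype(int)
def pr(D,p):
    k=K(D);q=R.from_quat(D['orientation']).inv().apply(np.array(p)-D['eye']);return k[0,2]+k[0,0]*q[0]/-q[2],k[1,2]-k[1,1]*q[1]/-q[2]
print(pr(d,[.386,-.277,.138]),pr(d,[.386,-.277,.0]))
m=(g[:,:,0]>45)&(g[:,:,0]<90)&(g[:,:,1]>70)
for v in range(0,400,12): print(v,''.join('.' if not x else str(min(9,b//25)) for x,b in zip(m[v,100:440:6],g[v,100:440:6,2])))
E
```

```text
27.45 [ 0.3715 -0.2772  0.2358] [-0.3 -0.  -1. ] 0.558841447093437
w25 (np.int32(237), np.int32(286), np.int32(344), np.int32(67)) C z,up(mm) [-8.5 47.7] tilt 88.2 cost 2.9
w25 (np.int32(237), np.int32(286), np.int32(344), np.int32(67)) C z,up(mm) [-8.5 47.7] tilt 88.2 cost 2.9
w25 (np.int32(237), np.int32(286), np.int32(344), np.int32(67)) C z,up(mm) [-8.5 47.7] tilt 88.2 cost 2.9
w25 (np.int32(237), np.int32(286), np.int32(344), np.int32(67)) C z,up(mm) [-7.3 45.7] tilt 87.0 cost 6.3
w25 (np.int32(237), np.int32(286), np.int32(344), np.int32(67)) C z,up(mm) [-7.3 45.7] tilt 87.0 cost 6.3
w25 (np.int32(237), np.int32(286), np.int32(344), np.int32(67)) C z,up(mm) [-7.3 45.7] tilt 87.0 cost 6.3
(np.float64(288.8618135151231), np.float64(188.3160762664607)) (np.float64(284.56765685480565), np.float64(157.19674411093496))
0 ........................................................2
12 .........................................................
24 .........................................................
36 .........................................................
48 .......................
[... 1128 characters left out ...]
..................
276 .........................................................
288 .........................................................
300 .........................................................
312 .........................................................
324 .........................................................
336 .........................................................
348 .........................................................
360 .........................................................
372 .........................................................
384 .........................................................
396 .........................................................
```

>>> {"op": "drive_tool", "data": {"steps": [[0, 0, 2.5, 0, 0.4], [0, 0, 2.5, 0, 0.4], [0, 0, 0, 0, 0.4], [0, 0, 0, 0, 0.4]]}}

```text
time: 27.85
eef_pos: [0.3318, -0.3061, 0.2375]
tcp_rot: [0.674, 0.215, -0.674, 0.214]
contact_force: [-0.0, 0.1, -1.6]
opening: 0.562
```

```bash
python3 - <<'E'
from h import *
d=shot('wrist','w26.png');g=cv2.cvtColor(d['frame'],cv2.COLOR_RGB2HSV).astype(int);print(readout.get_state()['eef_pos'])
def pr(D,p):
    k=K(D);q=R.from_quat(D['orientation']).inv().apply(np.array(p)-D['eye']);return k[0,2]+k[0,0]*q[0]/-q[2],k[1,2]-k[1,1]*q[1]/-q[2]
print(pr(d,[.386,-.277,.138]),pr(d,[.386,-.277,.0]))
m=(g[:,:,0]>45)&(g[:,:,0]<90)&(g[:,:,1]>70)
for v in range(12,200,6): print(v,''.join('..' if not x else '%02d'%min(99,b//2) for x,b in zip(m[v,200:384:4],g[v,200:384:4,2])))
E
```

```text
[ 0.33205376 -0.30609036  0.23757091]
(np.float64(287.8461626344652), np.float64(114.6260669982949)) (np.float64(283.13559822887055), np.float64(109.22914797979271))
12 ............................................................................................
18 ............................................................................................
24 ............................................................................................
30 ............................................................................................
36 ............................................................................................
42 ............................................................................................
48 ....................................5050494948484747........................................
54 ..............................495048393434..34343435444645..................................
60 ..........................5049....3534363737383635343333334444..............................
66 ......................5050......4159636362626162626049373333334342.
[... 1454 characters left out ...]
.....................
162 ..................................41403939383837373737......................................
168 ............................................................................................
174 ............................................................................................
180 ............................................................................................
186 ............................................................................................
192 ............................................................................................
198 ............................................................................................
```

```bash
python3 - <<'E'
from h import *
d=load('w26');g=cv2.cvtColor(d['frame'],cv2.COLOR_RGB2HSV).astype(int)
for T in(98,104,110):
    m=((g[:,:,0]>45)&(g[:,:,0]<90)&(g[:,:,2]>T)).astype(np.uint8);m[:60]=0;m[158:]=0
    m=cv2.morphologyEx(m,cv2.MORPH_OPEN,np.ones((5,5)))
    cs,_=cv2.findContours(m,cv2.RETR_EXTERNAL,cv2.CHAIN_APPROX_NONE);k=max(cs,key=cv2.contourArea)
    e=cv2.fitEllipse(k);p=onz(d,*e[0],.138);dep=d['eye'][2]-.138;print(T,e,p.round(4),[x*dep/K(d)[0,0]*1000 for x in e[1]])
# inner: row/col profile
print(g[108,244:330,2].tolist());print(g[62:156,288,2].tolist(),d['eye'])
E
```

```text
98 ((284.5855712890625, 106.01911926269531), (85.28024291992188, 88.498779296875), 3.0879619121551514) [ 0.3891 -0.2722  0.138 ] [np.float64(56.694119479650894), np.float64(58.833795442768455)]
104 ((284.55426025390625, 105.96217346191406), (84.56432342529297, 87.68955993652344), 2.4524383544921875) [ 0.3891 -0.2721  0.138 ] [np.float64(56.21817776118728), np.float64(58.295828177078356)]
110 ((284.4892883300781, 105.94982147216797), (83.76006317138672, 86.82549285888672), 179.57626342773438) [ 0.3891 -0.2721  0.138 ] [np.float64(55.683507298645196), np.float64(57.72139826857107)]
[123, 122, 124, 122, 122, 122, 122, 121, 123, 127, 129, 130, 129, 128, 125, 118, 114, 119, 124, 124, 123, 124, 123, 123, 123, 122, 122, 121, 123, 122, 122, 122, 122, 122, 122, 122, 121, 123, 122, 123, 122, 121, 122, 123, 122, 122, 122, 122, 122, 122, 122, 122, 123, 121, 122, 121, 122, 121, 121, 122, 121, 121, 122, 122, 122, 123, 123, 123, 122, 122, 119, 117, 113, 113, 113, 114, 120, 126, 125, 123, 122, 123, 119, 108, 93, 81]
[108, 120, 123, 124, 123, 125, 124, 123, 123, 123, 125, 131, 131, 130, 130, 128, 128, 121, 114, 117, 122, 124, 123, 124, 124, 125, 125, 124, 124, 125, 124, 124, 123, 123, 124, 124, 124, 125, 123, 123, 124, 124, 123, 122, 122, 122, 122, 122, 122, 122, 121, 122, 122, 123, 123, 121, 121, 121, 121, 121, 122, 121, 122, 121, 121, 121, 121, 121, 120, 121, 121, 121, 121, 121, 121, 119, 114, 115, 114, 115, 120, 127, 127, 126, 123, 124, 121, 114, 104, 91, 83, 78, 76, 75] [ 0.38869119 -0.26475622  0.38015332]
```

```bash
python3 - <<'E'
from h import *
d=load('w26');s=readout.get_state()
c=onz(d,288,110,.138);Rm=R.from_quat(s['tcp_rot']).as_matrix()
print(c,s['eef_pos'],'tool delta cm',100*(Rm.T@(c-s['eef_pos'])))
# head axis lateral offset: disc col
dd=load('w25');e,r=ray(dd,274.2,300);print(e,r)
import subprocess
E
python3 now.py w27; python3 - <<'E'
from fit import *
d=load('w27');s=readout.get_state();Rm=R.from_quat(s['tcp_rot']).as_matrix()
g=cv2.cvtColor(d['frame'],cv2.COLOR_RGB2HSV).astype(int)
m=((g[:,:,0]>=17)&(g[:,:,0]<=20)&(g[:,:,1]>140)&(g[:,:,1]<175)&(g[:,:,2]>60)).astype(np.uint8);m[:250]=0;m[390:]=0
m=cv2.morphologyEx(m,cv2.MORPH_OPEN,np.ones((3,3)));M=cv2.moments(m,True);u,v=M['m10']/M['m00'],M['m01']/M['m00']
p=onz(d,u,v,s['eef_pos'][2]+.0475);print(u,v,'end centre in tool (mm)',1000*Rm.T@(p-s['eef_pos']))
E
```

```text
[ 0.38839546 -0.27538728  0.138     ] [ 0.33205376 -0.30609036  0.23757091] tool delta cm [ 9.95975888  0.77084143 -6.36579407]
[ 0.42842193 -0.23681212  0.37798207] [-0.43548664 -0.30001759 -0.8869993 ]
27.95 [ 0.3322 -0.3062  0.2378] [-0.2  0.3 -1.6] 0.558334799444742
w27 (np.int32(237), np.int32(286), np.int32(344), np.int32(67)) C z,up(mm) [-9.1 48.1] tilt 88.2 cost 2.9
w27 (np.int32(237), np.int32(286), np.int32(344), np.int32(67)) C z,up(mm) [-9.1 48.1] tilt 88.2 cost 2.9
w27 (np.int32(237), np.int32(286), np.int32(344), np.int32(67)) C z,up(mm) [-9.1 48.1] tilt 88.2 cost 2.9
w27 (np.int32(237), np.int32(286), np.int32(344), np.int32(67)) C z,up(mm) [-7.9 46.1] tilt 87.0 cost 6.3
w27 (np.int32(237), np.int32(286), np.int32(344), np.int32(67)) C z,up(mm) [-7.9 46.1] tilt 87.0 cost 6.3
w27 (np.int32(237), np.int32(286), np.int32(344), np.int32(67)) C z,up(mm) [-7.9 46.1] tilt 87.0 cost 6.3
274.0048606610499 314.6898898250162 end centre in tool (mm) [-47.49436083  -1.28977142  -8.81385184]
```

>>> {"op": "drive_tool", "data": {"steps": [[0, 0.3, -1.9, 0, 0.4], [0, 0.3, -1.9, 0, 0.4], [0, 0.3, -2.0, 0, 0.4], [0, 0, 0, 0, 0.4], [0, 0, 0, 0, 0.4], [1.2, 0, 0, 0, 0.4], [1.2, 0, 0, 0, 0.4], [0, 0, 0, 0, 0.4], [0, 0, 0, 0, 0.4]]}}

```text
time: 28.85
eef_pos: [0.3835, -0.281, 0.2132]
tcp_rot: [-0.674, -0.215, 0.674, -0.213]
contact_force: [0.7, 0.3, -1.5]
opening: 0.56
```

```bash
python3 - <<'E'
from h import *
import os
b=shot('side','s28.png');c=shot('scene','c28.png');s=readout.get_state();print(s['eef_pos'],s['contact_force'])
def pr(D,p):
    k=K(D);q=R.from_quat(D['orientation']).inv().apply(np.array(p)-D['eye']);return round(k[0,2]+k[0,0]*q[0]/-q[2],1),round(k[1,2]-k[1,1]*q[1]/-q[2],1)
for D,n in((c,'scene'),(b,'side')):
    g=cv2.cvtColor(D['frame'],cv2.COLOR_RGB2HSV).astype(int);u,v=pr(D,[.3884,-.2754,.138]);print(n,u,v)
    gr=(g[:,:,0]>45)&(g[:,:,0]<90)&(g[:,:,1]>90); wd=(g[:,:,0]>=11)&(g[:,:,0]<22)&(g[:,:,1]<165)&(g[:,:,1]>60)&(g[:,:,2]>60)
    u,v=int(u),int(v)
    for r in range(v-34,v+14,2): print(r,''.join('G' if gr[r,x] else 'w' if wd[r,x] else '.' for x in range(u-24,u+25)))
E
```

```text
[ 0.38402104 -0.28142256  0.21438513] [ 0.53638046 -0.09485113 -1.74571645]
scene 345.3 153.7
119 .ww.w.wwwwwwwwwwwwwwwwwwwwwwwwwww.......wwwww....
121 wwww..wwwwwwwwwwwwwwwwwwwwwwwwwwwww........www...
123 wwwwwwwwwwwwwwwwwwwwwwwwwwwwwwwww...........w....
125 wwwwwwwwwwwwwwwwwwwwwwwwwwwwwwww.................
127 wwwwwwwwwwwwwwwwwwwwwwwwwwwwwwww.................
129 .www.wwwwwwwwwwwwwwwwwwwwwwwwww..................
131 ..........w..w.wwwwwwwwwwwwwwww..................
133 www..............wwwwwwwwwwwww...................
135 wwwwwwww..........wwwwwwwwwwww.......w...........
137 wwwwwwwwwwwwww....wwwwwwwwwww....................
139 .........wwwwwwwwwwwwwwwwwwww.....w..............
141 ..............wwwwwwwwwwwwwwwwwwwww..............
143 ...................wwwwwwwwwwwww................w
145 ....................wwwwwwwwwwwwww.............ww
147 ....................wwwwwwwwwwwwwwwwww.......wwww
149 ....................wwwwwwwww.........wwwwwwwwwww
151 ..................wwwwwwwwwwwww.........w.ww.w...
153 .................w..wwwwwww......................
155 .................w.G........GG
[... 902 characters left out ...]
39 .....................wwwwwwwwwwwwwwwwwwwwwwwwwwww
241 ......................wwwwwwwwwwwwwwwww..w.wwwwww
243 ......................wwwwwwwwww.................
245 ......................wwwwwwwwww.................
247 ....................wwwwwwwwwww..................
249 ......................wwwwwwww..w................
251 ..................wGGG.wwwwwww.GG................
253 ..................wGGGGGGGGGGGGGG................
255 ..................wGGGGGGGGGGGGGGw...............
257 .................w.GGGGGGGGGGGGG.................
259 ...............w.GGGGGGGGGGGGGGG.................
261 .............w.GGGGGGGGGGGGGGGGGGG...............
263 ..w....ww..w.GGGGGGGGGGGGGGGGGGGGGG..............
```

>>> {"op": "drive_tool", "data": {"steps": [[0.5, 0, 0, 0, 0.4], [0.5, 0, 0, 0, 0.4], [0.5, 0, 0, 0, 0.4], [0.5, 0, 0, 0, 0.4], [0, 0, 0, 0, 0.4]]}}

```text
time: 29.45
eef_pos: [0.3836, -0.2807, 0.1931]
tcp_rot: [-0.673, -0.215, 0.674, -0.214]
contact_force: [0.2, 0.2, -2.7]
opening: 0.558
```

>>> {"op": "drive_tool", "data": {"steps": [[0.6, 0, 0, 0, 0.4], [0.6, 0, 0, 0, 0.4], [0.6, 0, 0, 0, 0.4], [0.6, 0, 0, 0, 0.4], [0.6, 0, 0, 0, 0.4], [0.5, 0, 0, 0, 0.4], [0, 0, 0, 0, 0.4]]}}

```text
time: 30.15
eef_pos: [0.3837, -0.2809, 0.1581]
tcp_rot: [-0.674, -0.215, 0.674, -0.214]
contact_force: [-1.1, -1.2, -3.0]
opening: 0.557
```

>>> {"op": "drive_tool", "data": {"steps": [[0.25, 0, 0, 0, 0.4], [0.25, 0, 0, 0, 0.4], [0.2, 0, 0, 0, 0.4], [0, 0, 0, 0, 0.4]]}}

```text
time: 30.55
eef_pos: [0.384, -0.2815, 0.1528]
tcp_rot: [-0.673, -0.214, 0.674, -0.215]
contact_force: [-4.4, -0.8, 3.0]
opening: 0.553
```

>>> {"op": "drive_tool", "data": {"steps": [[0.2, 0, 0, 0, 0.4], [0.15, 0, 0, 0, 0.4], [0, 0, 0, 0, 0.4]]}}

```text
time: 30.85
eef_pos: [0.3838, -0.2822, 0.1525]
tcp_rot: [-0.673, -0.214, 0.675, -0.215]
contact_force: [-11.6, 1.2, 17.1]
opening: 0.56
```

```bash
python3 now.py w29
```

```text
30.9 [ 0.3838 -0.2822  0.1524] [-9.8  2.3 17.1] 0.5568877186733271
w29 (np.int32(237), np.int32(286), np.int32(344), np.int32(67)) C z,up(mm) [-9.3 48.2] tilt 88.2 cost 2.9
w29 (np.int32(237), np.int32(286), np.int32(344), np.int32(67)) C z,up(mm) [-9.3 48.2] tilt 88.2 cost 2.9
w29 (np.int32(237), np.int32(286), np.int32(344), np.int32(67)) C z,up(mm) [-9.3 48.2] tilt 88.2 cost 2.9
w29 (np.int32(237), np.int32(286), np.int32(344), np.int32(67)) C z,up(mm) [-8.1 46.2] tilt 87.0 cost 6.3
w29 (np.int32(237), np.int32(286), np.int32(344), np.int32(67)) C z,up(mm) [-8.1 46.2] tilt 87.0 cost 6.3
w29 (np.int32(237), np.int32(286), np.int32(344), np.int32(67)) C z,up(mm) [-8.1 46.2] tilt 87.0 cost 6.3
```

>>> {"op": "drive_tool", "data": {"steps": [[0, -0.09, 0.12, 0, 0.4], [0.1, 0, 0, 0, 0.4], [0, 0, 0, 0, 0.4], [0, 0, 0, 0, 0.4]], "force": 20}}

```text
time: 31.3
eef_pos: [0.383, -0.2821, 0.1522]
tcp_rot: [-0.673, -0.214, 0.674, -0.215]
contact_force: [-8.9, 2.3, 19.0]
opening: 0.555
```

```bash
python3 now.py w30
```

```text
31.35 [ 0.383  -0.2821  0.1522] [-9.5  3.1 18.6] 0.5538899076715388
w30 (np.int32(237), np.int32(286), np.int32(344), np.int32(67)) C z,up(mm) [-9.2 48.2] tilt 88.2 cost 2.9
w30 (np.int32(237), np.int32(286), np.int32(344), np.int32(67)) C z,up(mm) [-9.2 48.2] tilt 88.2 cost 2.9
w30 (np.int32(237), np.int32(286), np.int32(344), np.int32(67)) C z,up(mm) [-9.2 48.2] tilt 88.2 cost 2.9
w30 (np.int32(237), np.int32(286), np.int32(344), np.int32(67)) C z,up(mm) [-8.  46.2] tilt 87.0 cost 6.3
w30 (np.int32(237), np.int32(286), np.int32(344), np.int32(67)) C z,up(mm) [-8.  46.2] tilt 87.0 cost 6.3
w30 (np.int32(237), np.int32(286), np.int32(344), np.int32(67)) C z,up(mm) [-8.  46.2] tilt 87.0 cost 6.3
```

>>> {"op": "drive_tool", "data": {"steps": [[-0.2, 0, 0, 0, 0.4], [-0.1, 0, 0, 0, 0.4], [0, 0, 0, 0, 0.6], [0, 0, 0, 0, 0.8], [0, 0, 0, 0, 0.8], [0, 0, 0, 0, 0.8], [-1, 0, 0, 0, 0.8], [-3, 0, 0, 0, 0.8], [-4, 0, 0, 0, 0.8], [-3, 0, 0, 0, 0.8]]}}

```text
time: 32.35
eef_pos: [0.3831, -0.2814, 0.2637]
tcp_rot: [0.674, 0.214, -0.673, 0.215]
contact_force: [-0.0, -0.2, -1.3]
opening: 0.799
```

>>> {"op": "drive_tool", "data": {"steps": [[0, 0, 2.5, 0, 0.8], [0, 0, 2.5, 0, 0.8], [0, 0, 0, 0, 0.8], [0, 0, 0, 0, 0.8]]}}

```text
time: 32.75
eef_pos: [0.3419, -0.31, 0.2612]
tcp_rot: [0.674, 0.214, -0.674, 0.214]
contact_force: [0.1, 0.0, 0.3]
opening: 0.799
```

```bash
python3 - <<'E'
from h import *
d=shot('wrist','w31.png');b=shot('side','s31.png');c=shot('scene','c31.png');s=readout.get_state();print(s['eef_pos'],s['contact_force'])
def pr(D,p):
    k=K(D);q=R.from_quat(D['orientation']).inv().apply(np.array(p)-D['eye']);return round(k[0,2]+k[0,0]*q[0]/-q[2],1),round(k[1,2]-k[1,1]*q[1]/-q[2],1)
for D,n in((c,'scene'),(b,'side')):
    g=cv2.cvtColor(D['frame'],cv2.COLOR_RGB2HSV).astype(int);u,v=pr(D,[.3884,-.2754,.138]);print(n,u,v,'head top',pr(D,[.3884,-.2754,.2]))
    gr=(g[:,:,0]>45)&(g[:,:,0]<90)&(g[:,:,1]>90); wd=(g[:,:,0]>=11)&(g[:,:,0]<22)&(g[:,:,1]<165)&(g[:,:,1]>60)&(g[:,:,2]>60)
    u,v=int(u),int(v)
    for r in range(v-30,v+42,2): print(r,''.join('G' if gr[r,x] else 'w' if wd[r,x] else '.' for x in range(u-24,u+25)))
g=cv2.cvtColor(d['frame'],cv2.COLOR_RGB2HSV).astype(int)
m=((g[:,:,0]>=13)&(g[:,:,0]<=20)&(g[:,:,1]<160)&(g[:,:,1]>95)&(g[:,:,2]>85))
for v in range(0,260,8): print(v,''.join('#' if x and q>185 else '+' if x else '.' for x,q in zip(m[v,190:390:4],g[v,190:390:4,2])))
E
```

```text
[ 0.34229479 -0.30952768  0.2607108 ] [-0.19044721 -0.05366027 -0.43042973]
scene 345.3 153.7 head top (np.float64(347.7), np.float64(139.2))
123 wwwwwwwwwwwwwwwwwwwwwwwwwwwwwwwwwwwww...w.www....
125 wwwwwwwwwwwwwwwwwwwwwwwwwwwwwwwwwww.w......w.....
127 wwwwwwwwwwwwwwwwwwwwwwwwwwwwwww.www.ww..ww.......
129 wwwwwwwwwwwwwwwwwwwwwwwwwwww.ww..................
131 ........ww..wwwwwwwwww.wwwwww....................
133 www.......w.......wwwwwwwwwwwwwww.w..w...........
135 wwwwwwwww.........wwwwwwwwwwwwwwww...w...........
137 www..wwwwwwwww...wwwwwwwwwwwwwwwwwww.............
139 .........wwwwwwwwwwwwwwwwwwwwwwwwwww.............
141 .............wwwwwwwwwwwwwwwwwwwwwww.............
143 .................wwwwwwwwwwwwwwwwwww...........ww
145 .................wwwwwwwwwwwwwwwwwww..........www
147 .................wwwwwwwwwwwwwwwwwwwww.......wwww
149 .................wwwwwwwwwwwwwwwwwww.wwwwwwwwwww.
151 .................wwwwwwwwwwwwwwwww..........w....
153 .................wwwwwwwwwwwwwwww................
155 .................wwwwwwwwwwwwwwww................
157 .................wwwwwwwwwwwwwww....
[... 4094 characters left out ...]
..###################+..................
168 ....................+..++.........................
176 ..................................................
184 ..................................................
192 ..................................................
200 .........................+........................
208 ............................+.....................
216 ...............................+..................
224 ..................................................
232 ..................................................
240 ..................................................
248 ..................................................
256 ..................................................
```

```bash
python3 - <<'E'
from h import *
d=load('w31');g=cv2.cvtColor(d['frame'],cv2.COLOR_RGB2HSV).astype(int)
m=((g[:,:,0]>=13)&(g[:,:,0]<=20)&(g[:,:,1]<160)&(g[:,:,1]>60)&(g[:,:,2]>150)).astype(np.uint8);m[180:]=0
m=cv2.morphologyEx(m,cv2.MORPH_CLOSE,np.ones((9,9)));k=max(cv2.findContours(m,0,1)[0],key=cv2.contourArea);r=cv2.minAreaRect(k);f=K(d)[0,0]
dep=d['eye'][2]-.2;print(r,[x*dep/f for x in r[1]],onz(d,*r[0],.2))
from plant import sign_off;print(sign_off())
E
```

```text
((264.6154479980469, 126.97920227050781), (104.68145751953125, 105.0091552734375), 1.8778774738311768) [np.float64(0.058603718414115734), np.float64(0.05878717312854094)] [ 0.38391976 -0.27264417  0.2       ]
the job is handed in; nothing more can be done
None
```

The stopper is in the green carafe's neck, head up and released, and the job is handed in at about 33 s of the 64 s allowed. `sign_off()` gave no verdict.

**What I did**
- I lifted the stopper out of the stand by its cork, tipped it onto its side on the worktop and let go.
- I then took it by the head. With the tool always pointing down, I turned it cork-down by pushing the cork tip against the outer side of the stand.
- I carried it over the carafe, lowered the cork in and pressed with about 19 N (wrist reading), the fingers still gripping, then opened them and backed away.

**Last checks that agreed**
- Both fixed cameras show the wooden head sitting directly on the neck, with no cork visible between them.
- The carafe looked unmoved in both images.
- While I was pressing, the tool height put the shoulder at about 138 mm, which is rim height.
- After I backed off, the wrist force was close to zero.

**What failed or disagreed**
- Two attempts to let the stopper swing upright by loosening the grip dropped it onto the worktop. It fell about 30 mm or less and landed flat both times; I picked it up again each time.
- While pressing there was a side force of about 10 N that moving the tool sideways barely reduced. I took it to be the plug touching the bore.
- The wrist camera put the stopper's tilt about 2° off vertical while it was held. I did not measure it again after release.
- The last automatic fit of the head's outline came out too large (59 mm instead of 48 mm). Its centre, about 5 mm from the rim I had measured, is therefore unreliable.
- I never measured the final centring to better than 5 mm. I rely on the plug having only about 2 mm of play in the bore.

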